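Reload the turret of the setting press

ROBOT

A 6-joint arm with a two-finger parallel gripper is mounted at the origin on the work surface. World frame = base frame: x ahead of the robot, y to its left, z up, the work surface at z = 0. Lengths are in m, angles in rad, forces in N, time in s.
With the tool pointing down it reaches from about 0.25 to 0.725 m from the base axis. Payload 9.7 kg.
Tool frame: the origin (TCP) lies midway between the tips of the shut fingers; the grasp point (between the pads) lies 19 mm behind it; z points along the fingers, y is the line along which they close (so a half turn about z gives the same grasp; the last joint's range is limited). The gripper opens to 85 mm and grips with 20 to 120 N. Pads are 22 mm wide; open, the fingers measure 114 mm over their backs; the gripper's body (76 mm by 85 mm) begins 54 mm behind the grasp point. The pads swing forward as they close: fully open they stand 13 mm farther back than shut.
Start: joints at [-1.342, 0.087, 0.176, 1.66, 0, 1.571], TCP at [0.125, -0.536, 0.231] pointing down, gripper open.
Joint ranges: [-3.13, 3.13], [-0.85, 1.81], [-1.15, 1.24], [-2.2, 2.28], [-1.44, 1.52], [-3.14, 3.14]. Speed limits (rad/s): [2.22, 2.22, 2.57, 3.14, 3.14, 3.14].

INTERFACE

Orientations are given as a unit quaternion [x, y, z, w].
In Python, from bench import arm gives the robot as it stands. The module is installed in compiled form; this text tells all that it offers.
- The arm moves only by the tool step_arm, never from a script. Its argument "rows" is one flat list of numbers, 7 for each row, row after row: the finger opening in mm, from 0 to 85.4, then the shift along the tool's x, y, z in mm, then the turn, a rotation vector about the tool's x, y, z in rad. In form: [jaw, x, y, z, wx, wy, wz, jaw, x, y, z, wx, wy, wz, ...]. A call has 1 to 12 rows; each row shifts and turns the commanded pose from where the row before left it, along the tool's axes as they then stand; what a row does not reach is not made up. A row lasts 1/10 s, in which the tool goes at most 50 mm and 8.59 degrees, less where a joint would pass 70% of its speed; a pose out of reach is approached as far as the arm can. A call with a gripper value outside its range is refused whole. The fingers move at their own pace and stop on an object; the grip force is fixed at half the most. Time passes only in rows, so rows that do not move let the fingers close. It gives the time, the measured TCP pose, the force, the opening and the grip force at its end, in the units of the state.
- arm.read_state(): the state, without advancing time (a new reading comes with each control period).
- arm.snapshot(name): name is "scene" or "top" or "wrist"; returns a dict with "color" (400x640x3 uint8, red, green, blue), "fx", "fy", "cx", "cy" (pixels), "R" (3x3) and "t" (3): a world point X has camera coordinates R X + t. Camera axes: x right, y down, z forward; pixel columns grow to the right and rows downward; lengths in m; the calibration is good to about 2 mm. A picture is of the moment at which its call begins. There is no depth.
- arm.finish_job(): hands the job in; it is judged then, once.
The state is a dict: "time": time; "joint_positions": joint angles; "dq": joint speeds; "joint_torque": joint torques, N m; "position": TCP position; "orientation": TCP orientation; "contact_force": force on the tool from outside, world axes, zero at the start; "wrist_torque": the same for the moment, N m; "finger_gap": finger opening in m; "grasp_force": force on a finger pad.
Only numpy, scipy, OpenCV 4.12 (cv2) and the standard library are available. Lean on these libraries where they do the work, as an engineer would, in place of code of your own. Each camera call takes 0.05 s, during which the arm holds its last target. There are 200 camera calls.

TASK

Get the press turret ready: draw the lock pin, hang it by its flange in the side notch of the base and leave it there, then turn the turret by its hub grip until pocket one (one dot) is in line with the pointer on the base. Move the two old heads left in the turret to the grey tray, and load the new heads standing on the bench in number order, the 76 mm head in pocket one, the 96 in two, the 116 in three and the 136 in four (a missing head's pocket stays empty), each fully down with its nose pointing outward over its pocket's white line. Leave the other things on the bench where they are.

Things in the scene. Friction and masses are not known exactly. Their poses are not given: they have to be found in the camera images.
- base: Fixed green round press base, 220 dia x 24 high; origin at its centre on the bench = the turret's axis, z up. Angles are from +x, counter-clockwise from above. The index pointer is on its -x side (180 deg), the lock-pin lug at -60 deg, the parking notch with its pillar (82 high) at -135 deg. Place and yaw differ each time.
- turret (a joint): angle (rad) of the grey turret, a disc 228 dia with its top at z = 0.037, about the base's z axis, counter-clockwise from above. 0 = locked start; 1.309 (75 deg) = pocket one in line with the pointer; stops at -0.05 and 1.75. Friction 0.3 N m holds it where left. The lock pin blocks it, standing between two prongs on its rim.
- hub (a point): middle of the turret's black grip bar, on the axis, z = 0.071; bar 44 long x 16 wide, z = 0.047 to 0.083; its long side lies at 150 deg in this frame, whose axes turn with the turret (equal to the base's at joint 0). Pinch it from above across the 16 and turn. Pockets one to four (1 to 4 black dots by their clockwise side) lie 76 from this axis at 105, 195, 285, 15 deg in this frame.
- pointer (a point): index pointer: white line on the small green block at the rim of the base, 128 from the axis on base -x, z = 0.038
- pin: steel lock pin, upright. Origin: on its axis at the underside of its flange (36 dia, 5 thick). Shank 14 dia, 60 long below; black round knob 28 dia from 5 to 37 above the origin. Starts in a 17 square bore 134 from the base axis, origin at z = 0.064, shank 60 deep: draw it straight up 65 or more. To park: shank in the notch, flange on the prongs.
- notch (a point): parking notch: an 18 wide slot between two steel prongs 50 long, 12 thick; this point is mid-slot on their top face, z = 0.082, 174 from the base axis at -135 deg. The slot runs radially, shut by a pillar on the turret's side, open outward and above. Parked, the pin's origin is at this point or up to 15 from it along the slot. Axes: the base's.
- tray: grey open tray for old heads, 200 (x) x 150 (y) x 35 high, walls and floor 4 to 5 thick; origin under its centre; loose but heavy (1.5 kg)
- head1: new setting head 1, standing: round aluminium body 36 dia, 76 high in all, foot 40 dia x 18; a steel nose 10 wide points along its own +x to 36 from the axis, 24 to 36 above the underside (origin: its centre). About 160 g. May be absent. Goes in pocket 1: a dark steel collar 45 inside, 57 outside, 14 high, floor at z = 0.037 (34 below the hub point).
- nose1 (a point): tip of head 1's nose, 36 from its axis, 30 above its underside. Loaded, it is over the white line of pocket 1, which runs from the collar straight outward: 112 from the turret axis at 105 deg in the frame of hub
- head2: new setting head 2, standing: round aluminium body 36 dia, 96 high in all, foot 40 dia x 18; a steel nose 10 wide points along its own +x to 36 from the axis, 24 to 36 above the underside (origin: its centre). About 200 g. May be absent. Goes in pocket 2: a dark steel collar 45 inside, 57 outside, 14 high, floor at z = 0.037 (34 below the hub point).
- nose2 (a point): tip of head 2's nose, 36 from its axis, 30 above its underside. Loaded, it is over the white line of pocket 2, which runs from the collar straight outward: 112 from the turret axis at 195 deg in the frame of hub
- head3: new setting head 3, standing: round aluminium body 36 dia, 116 high in all, foot 40 dia x 18; a steel nose 10 wide points along its own +x to 36 from the axis, 24 to 36 above the underside (origin: its centre). About 240 g. May be absent. Goes in pocket 3: a dark steel collar 45 inside, 57 outside, 14 high, floor at z = 0.037 (34 below the hub point).
- nose3 (a point): tip of head 3's nose, 36 from its axis, 30 above its underside. Loaded, it is over the white line of pocket 3, which runs from the collar straight outward: 112 from the turret axis at 285 deg in the frame of hub
- head4: new setting head 4, standing: round aluminium body 36 dia, 136 high in all, foot 40 dia x 18; a steel nose 10 wide points along its own +x to 36 from the axis, 24 to 36 above the underside (origin: its centre). About 280 g. May be absent. Goes in pocket 4: a dark steel collar 45 inside, 57 outside, 14 high, floor at z = 0.037 (34 below the hub point).
- nose4 (a point): tip of head 4's nose, 36 from its axis, 30 above its underside. Loaded, it is over the white line of pocket 4, which runs from the collar straight outward: 112 from the turret axis at 15 deg in the frame of hub
- old_a: old head of dark steel without a nose, 36 dia x 70 high, foot 40 dia; at the start stands in pocket 2. Origin at the centre of its underside. About 180 g.
- old_b: old head of dark steel without a nose, 36 dia x 70 high, foot 40 dia; at the start stands in pocket 4. Origin at the centre of its underside. About 180 g.
- thread_cone: bystander: black thread on a red cone, standing, 70 dia x 134 high; leave it where it is
- hammer: bystander: hammer lying on the bench, about 260 long; leave it where it is
- cleaner: bystander: white cleaner bottle with blue cap, standing, 60 dia x 160 high; leave it where it is
- glue_tin: bystander: glue tin, standing, 72 dia x 75 high; leave it where it is
- screwdriver: bystander: screwdriver lying on the bench, about 200 long; leave it where it is
- brush: bystander: brush lying on the bench, about 200 long; leave it where it is
- wax_block: bystander: brown block of wax, 70 x 45 x 30; leave it where it is
Not all that is in view belongs to the job. Leave any yellow look-alike of the old_b alone. What is shaped like the head1 but purple is not meant.

How it is judged:
By the outcome, as a careful person would: the job done as asked, in the order asked, and still so for the second after the job is handed in, with the robot touching nothing.
Of head1, head2, head3, head4 only 2 to 4 are there at a start; the rules pass over those that are not, and their reading is None.
At some moment in a run one of head1, head2 may be knocked a few centimetres aside while the robot is not near it.
It also fails if it takes over 210 s, if anything falls off the work surface, if the arm or the gripper's body presses on something with over 40 N, if the wrist force passes 120 N, or if a joint passes its speed limit or range.

## Working session

There is one attempt and no reset: what is moved stays moved. The work goes in short steps, Python scripts to look and compute and a tool call to move; the robot and the scene stay as the last step left them, time stands still between calls to the robot, and variables do not carry over. Pictures are saved under pics/ and viewed, at most 14 in all, crops included, and the job is handed in when it is done.

Besides the shell and the picture viewer there is one more tool, called after "Call:" by a JSON object that holds its "method" and its "body". step_arm: Moves the arm, as the interface text tells. Its arguments: {"type":"object","properties":{"rows":{"type":"array","items":{"type":"number"}}},"required":["rows"]}

```bash
mkdir -p pics
cat > h.py <<'E'
import numpy as np, cv2
from bench import arm
def snap(n,f):
    s=arm.snapshot(n); cv2.imwrite(f'pics/{f}.png',s['color'][:,:,::-1]); np.savez(f'pics/{f}.npz',**s); return s
def load(f): return np.load(f'pics/{f}.npz')
def ray(s,u,v,z):
    R=s['R'];c=-R.T@s['t'];d=R.T@np.array([(u-s['cx'])/s['fx'],(v-s['cy'])/s['fy'],1.]);return c+d*(z-c[2])/d[2]
def proj(s,X):
    p=s['R']@np.asarray(X,float)+s['t'];return np.array([s['fx']*p[0]/p[2]+s['cx'],s['fy']*p[1]/p[2]+s['cy']])
E
python3 - <<'E'
from h import *
for n in('scene','top'):
    s=snap(n,n+'0'); print(n,s['fx'],s['cx'],s['cy'],-s['R'].T@s['t'],s['R'].round(3).tolist())
    cv2.imwrite(f'pics/{n}0b.png',cv2.resize(s['color'][:,:,::-1],(800,500),interpolation=cv2.INTER_CUBIC))
st=arm.read_state();print(st['time'],st['position'],st['orientation'])
E
```

```text
scene 478.257850409803 314.79143186492666 196.00911488897918 [ 1.63447893 -0.2997667   1.07986573] [[0.231, 0.973, 0.008], [0.643, -0.146, -0.751], [-0.73, 0.178, -0.66]]
top 378.8100069183878 316.4659861011229 201.52496339730516 [ 0.31851577 -0.0425432   1.14974513] [[0.1, -0.995, 0.003], [-0.973, -0.098, -0.208], [0.207, 0.018, -0.978]]
0.1 [ 0.12470427 -0.53547504  0.23064574] [ 9.93464749e-01  1.14137788e-01 -5.52546785e-05 -5.95899612e-04]
```

View pics/top0b.png

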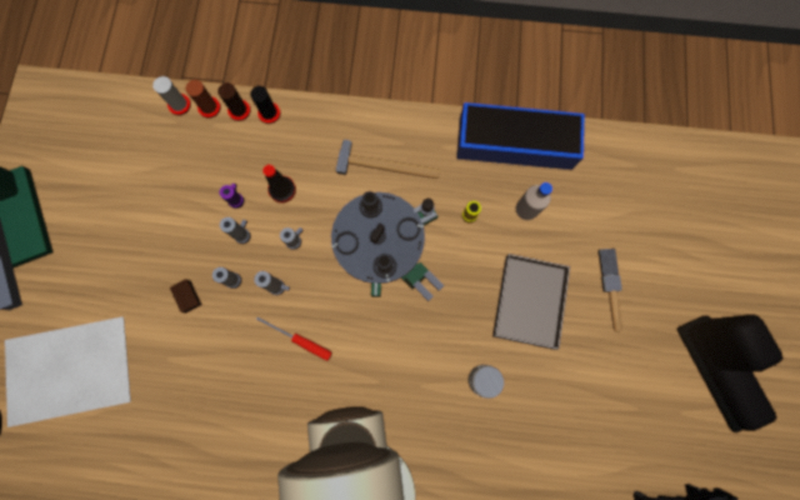

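View pics/scene0b.png

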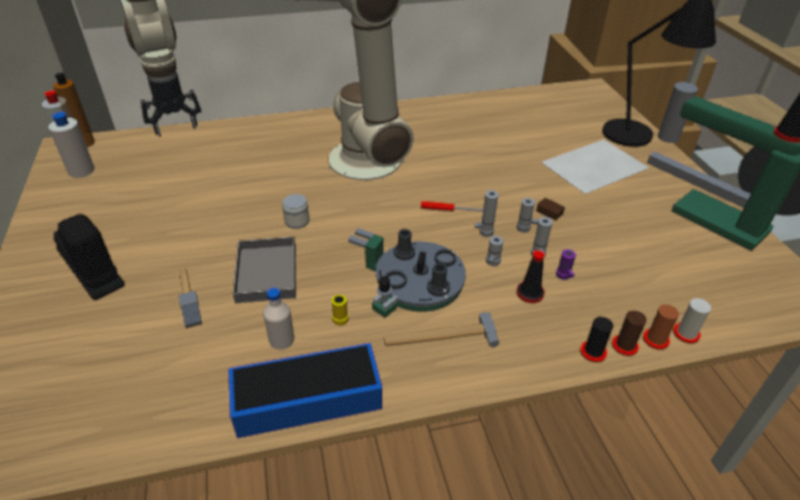

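The top view shows the turret (378,237), pin (428,205), notch (427,287), tray (532,302) and four grey heads at (235,230), (291,238), (227,277) and (270,283). The purple and yellow parts are decoys. I'll enlarge this area.

Run:
```python
from h import *
s=load('top0');im=s['color'][:,:,::-1]
c=im[120:250,165:365];cv2.imwrite('pics/c1.png',cv2.resize(c,None,fx=4,fy=4,interpolation=cv2.INTER_CUBIC))
s=load('scene0');im=s['color'][:,:,::-1]
c=im[145:265,270:470];cv2.imwrite('pics/c2.png',cv2.resize(c,None,fx=4,fy=4,interpolation=cv2.INTER_CUBIC))
```

```text
(no output)
```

View pics/c1.png

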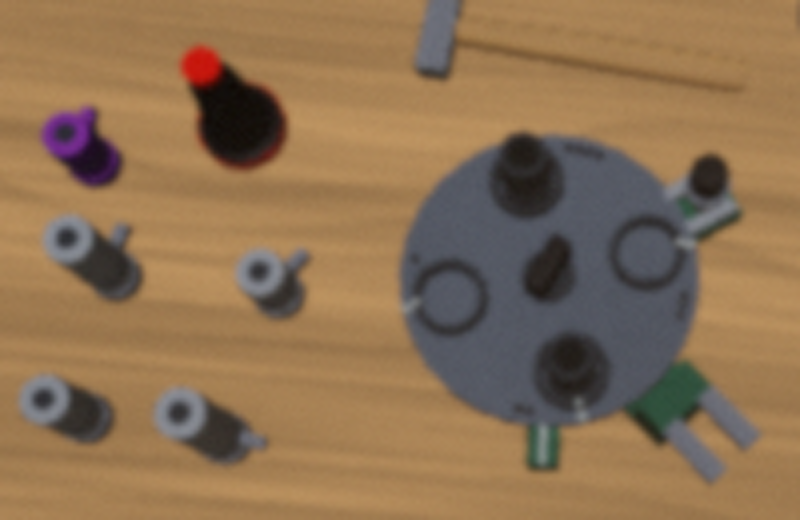

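View pics/c2.png

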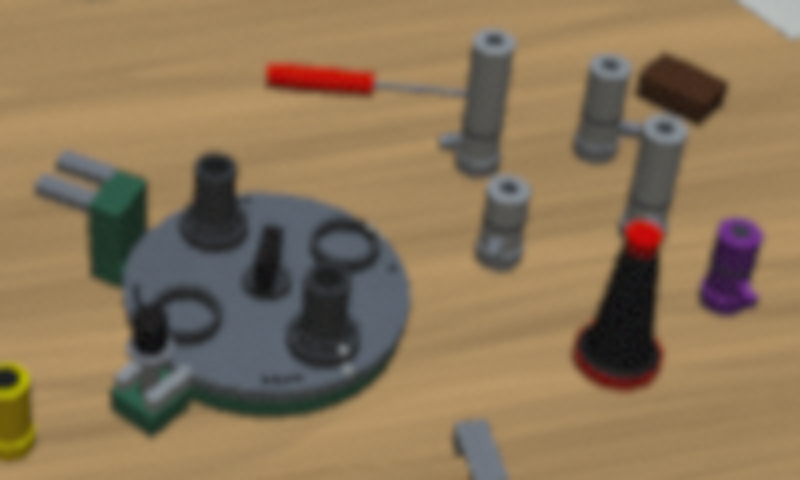

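Run:
```python
from h import *
t=load('top0');s=load('scene0')
T=lambda u,v:(165+u/4-.375,120+v/4-.375)
S=lambda u,v:(270+u/4-.375,145+v/4-.375)
def tri(a,b):
    rows=[];rh=[]
    for c,(u,v) in((t,a),(s,b)):
        R,tt=c['R'],c['t']
        for k,val,f,cc in((0,u,c['fx'],c['cx']),(1,v,c['fy'],c['cy'])):
            n=(val-cc)/f; rows.append(R[k]-n*R[2]); rh.append(n*tt[2]-tt[k])
    x,r,_,_=np.linalg.lstsq(np.array(rows),np.array(rh),rcond=None);return x.round(4),(r**.5).round(4)
P={'A':((68,238),(663,127)),'B':((262,271),(508,187)),'C':((45,400),(610,65)),'D':((181,413),(493,40)),
'hubtop':((555,245),(271,232)),'p1':((450,297),(343,243)),'p3':((648,252),(186,313)),'pinknob':((710,172),(152,318)),'oldfar':((523,150),(330,280)),'oldnear':((572,350),(215,168))}
for k,(a,b) in P.items(): print(k,tri(T(*a),S(*b)))
c=ray(t,*T(550,281),.037);p=ray(t,*T(543,445),.038);print(c,p,np.degrees(np.arctan2(*(p-c)[1::-1])),np.linalg.norm((p-c)[:2]))
p1=ray(t,*T(450,297),.051);p3=ray(t,*T(648,252),.051);print(p1,p3,(p1+p3)/2,np.degrees(np.arctan2(*(p1-p3)[1::-1])))
for n,(u,v) in dict(a=(120,232),b=(300,260),d=(257,441)).items(): print('nose',n,ray(t,*T(u,v),.036))
for n,q in dict(p1=(690,395),p2=(755,440)).items(): print(ray(t,*T(*q),.082))
for q in((508,257),(567,266),(556,347),(494,335)): print('tray',ray(t,q[0]*.8,q[1]*.8,.035))
for q in((487,381),(227,279),(185,296),(283,190),(474,216)): print('other',ray(t,q[0]*.8,q[1]*.8,.0))
```

```text
A (array([0.5628, 0.3604, 0.1178]), array([0.0009]))
B (array([0.5622, 0.2325, 0.0778]), array([0.0009]))
C (array([0.4501, 0.3654, 0.0958]), array([0.0002]))
D (array([0.4454, 0.2566, 0.1365]), array([0.0001]))
hubtop (array([0.5972, 0.0225, 0.1018]), array([0.0034]))
p1 (array([0.5635, 0.0968, 0.0458]), array([0.0007]))
p3 (array([ 0.6132, -0.0459,  0.0459]), array([0.0012]))
pinknob (array([ 0.6638, -0.0845,  0.0977]), array([0.0017]))
oldfar (array([0.6636, 0.051 , 0.107 ]), array([0.0009]))
oldnear (array([ 5.207e-01, -1.000e-04,  1.073e-01]), array([0.0001]))
[0.58546092 0.02475413 0.037     ] [0.46090194 0.01642669 0.038     ] -176.17515696725786 0.12483703367442778
[0.5624401  0.09663255 0.051     ] [ 0.61171242 -0.04673818  0.051     ] [0.58707626 0.02494718 0.051     ] 108.96634342314171
nose a [0.59096891 0.35446221 0.036     ]
nose b [0.58294395 0.21514621 0.036     ]
nose d [0.44293554 0.22718037 0.036     ]
[ 0.50146004 -0.0863917   0.082     ]
[ 0.47387946 -0.13514091  0.082     ]
tray [ 0.56909076 -0.29193426  0.035     ]
tray [ 0.56130216 -0.43367575  0.035     ]
tray [ 0.36815122 -0.41310155  0.035     ]
tray [ 0.38113535 -0.26894285  0.035     ]
other [ 0.27509819 -0.26574022  0.        ]
other [0.4528296  0.38290093 0.        ]
other [0.40137618 0.477161   0.        ]
other [0.69365289 0.28063851 0.        ]
other [ 0.67389048 -0.20896742  0.        ]
```

```bash
cat >> h.py <<'E'
from scipy.spatial.transform import Rotation as Ro
def go(x,y,z,phi,per=40,st=None):
    "tool-axis shift from the present pose to TCP x,y,z with tool x at phi deg, tool down"
    st=st or arm.read_state();R0=Ro.from_quat(st['orientation']);p=np.array(st['position'])
    R1=Ro.from_matrix(np.array([[np.cos(a:=np.radians(phi)),np.sin(a),0],[np.sin(a),-np.cos(a),0],[0,0,-1]]))
    d=R0.inv().apply(np.array([x,y,z])-p)*1e3; w=(R0.inv()*R1).as_rotvec()
    m=R0.as_matrix()[:,0]
    print('t%.1f'%st['time'],'at',(p*1e3).round(1),'phi %.1f'%np.degrees(np.arctan2(m[1],m[0])),'gap %.1f'%(st['finger_gap']*1e3),'F',np.round(st['contact_force'],1),'g %.0f'%st['grasp_force'],'| shift',d.round(1),'turn',w.round(3))
    return d,w
E
python3 - <<'E'
from h import *
s=snap('wrist','w0');st=arm.read_state();R=Ro.from_quat(st['orientation']).as_matrix();p=np.array(st['position'])
print(s['fx'],s['cx'],s['cy'],'cam in tool',R.T@(-s['R'].T@s['t']-p),(s['R']@R).round(3).tolist())
go(.50,.03,.30,49)
np.savez('pics/cam.npz',c=R.T@(-s['R'].T@s['t']-p),R=s['R']@R)
E
```

```text
294.9364587181113 325.78156778608053 198.19307551733215 cam in tool [ 0.08145958 -0.00093072 -0.14251483] [[0.001, 1.0, -0.001], [-0.948, 0.0, -0.317], [-0.317, 0.001, 0.948]]
t0.1 at [ 124.7 -535.5  230.7] phi 13.1 gap 85.6 F [0.7 0.4 0.5] g 0 | shift [ 493.8 -465.7  -68.8] turn [-0.001 -0.    -0.626]
```

Call:
{"method": "step_arm", "body": {"rows": [85, 29, -27.4, -4, 0, 0, 0, 85, 29, -27.4, -4, 0, 0, 0, 85, 29, -27.4, -4, 0, 0, 0, 85, 29, -27.4, -4, 0, 0, 0, 85, 29, -27.4, -4, 0, 0, 0, 85, 29, -27.4, -4, 0, 0, 0, 85, 29, -27.4, -4, 0, 0, 0, 85, 29, -27.4, -4, 0, 0, 0, 85, 29, -27.4, -4, 0, 0, 0, 85, 29, -27.4, -4, 0, 0, 0, 85, 29, -27.4, -4, 0, 0, 0, 85, 29, -27.4, -4, 0, 0, 0]}}

```text
time: 1.35
position: [0.3896, -0.1349, 0.2794]
orientation: [0.993, 0.114, 0.0, 0.0]
contact_force: [0.7, -1.4, 0.2]
finger_gap: 0.0848
grasp_force: 0.0
```

Call:
{"method": "step_arm", "body": {"rows": [85, 29, -27.4, -4, 0, 0, 0, 85, 29, -27.4, -4, 0, 0, 0, 85, 29, -27.4, -4, 0, 0, 0, 85, 29, -27.4, -4, 0, 0, 0, 85, 29, -27.4, -4, 0, 0, 0, 85, 0, 0, 0, 0, 0, -0.125, 85, 0, 0, 0, 0, 0, -0.125, 85, 0, 0, 0, 0, 0, -0.125, 85, 0, 0, 0, 0, 0, -0.125, 85, 0, 0, 0, 0, 0, -0.125, 85, 0, 0, 0, 0, 0, 0]}}

```text
time: 2.45
position: [0.4992, 0.0298, 0.2991]
orientation: [0.91, 0.415, -0.0, -0.0]
contact_force: [0.3, 0.4, -0.2]
finger_gap: 0.0849
grasp_force: 0.0
```

Run:
```python
from h import *
s=snap('wrist','w1');cv2.imwrite('pics/w1b.png',cv2.resize(s['color'][:,:,::-1],(800,500),interpolation=cv2.INTER_CUBIC))
go(.6614,-.0861,.2,49)
for n,X in dict(c=(.5865,.025,.037),pin=(.6614,-.0861,.101),notch=(.4723,-.1063,.082),h1=(.562,.2325,.076)).items():print(n,proj(s,X)*1.25)
```

```text
t2.5 at [499.2  29.8 299.1] phi 48.8 gap 85.1 F [-0.2  0.5 -0.7] g 0 | shift [ 19.7 198.4  99.1] turn [-0.     0.    -0.004]
c [472.53092398 152.22478568]
pin [620.96343408 195.78326578]
notch [470.30168921 318.24891521]
h1 [306.56502486 -16.35906065]
```

View pics/w1b.png

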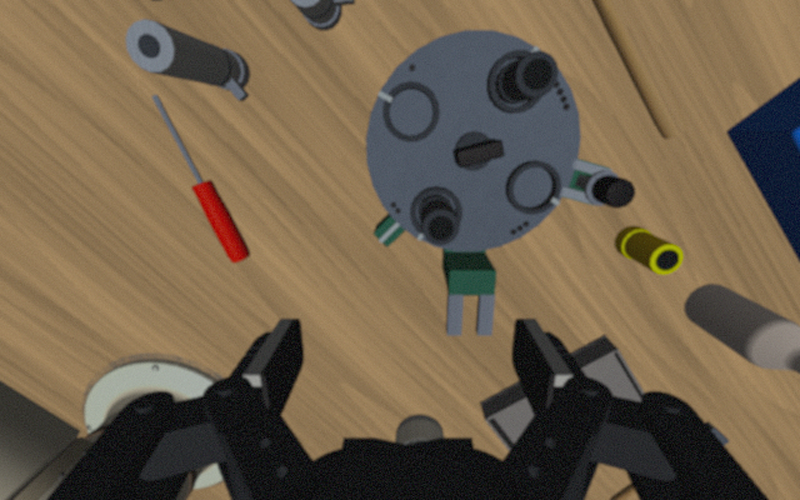

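The wrist view shows pocket one at (411,111), pocket three at (533,187), the pointer at (389,231), the slot between the prongs at (470,315) and the knob top at about (619,192).

Run:
```python
from h import *
s=load('w1');r=lambda u,v,z:ray(s,u/1.25,v/1.25,z)[:2]
p1=r(411,111,.0505);p3=r(533,187,.0505);c=(p1+p3)/2;an=lambda d:np.degrees(np.arctan2(d[1],d[0]))
print(p1,p3,c,an(p1-p3)-105,np.linalg.norm(p1-p3))
for n,(u,v,z,a) in dict(pt=(389,231,.038,180),prongend=(470.5,334,.082,-135),slot0=(470.5,293,.082,-135),knob=(619,192,.101,-60),l1=(385,97,.037,105),disc=(473,140,.037,0)).items():
    q=r(u,v,z);print(n,q,'dist',np.linalg.norm(q-c),'yaw',an(q-c)-a)
```

```text
[0.56349083 0.09892651] [ 0.6118902  -0.04315503] [0.58769052 0.02788574] 3.8111577354869866 0.15009884009555474
pt [0.46136071 0.01853538] dist 0.12667537157776995 yaw -355.7669435253657
prongend [ 0.46028918 -0.12213372] dist 0.19681701293613488 yaw 4.6610178184339475
slot0 [ 0.49122181 -0.08227056] dist 0.1464261571431927 yaw 3.7899446214014176
knob [ 0.66184695 -0.0818062 ] dist 0.1324065643068377 yaw 4.060374004445869
l1 [0.55260686 0.12662071] dist 0.10478290835920412 yaw 4.5617317630323555
disc [0.59453735 0.03458782] dist 0.009581074639068427 yaw 44.387896024733436
```

Call:
{"method": "step_arm", "body": {"rows": [85, 3, 28.3, 18, 0, 0, 0, 85, 3, 28.3, 18, 0, 0, 0, 85, 3, 28.3, 18, 0, 0, 0, 85, 3, 28.3, 18, 0, 0, 0, 85, 3, 28.3, 18, 0, 0, 0, 85, 3, 28.3, 18, 0, 0, 0, 85, 3, 28.3, 18, 0, 0, 0, 85, 0, 0, 0, 0, 0, 0]}}

```text
time: 3.3
position: [0.663, -0.0863, 0.1684]
orientation: [0.911, 0.412, -0.002, -0.001]
contact_force: [-0.8, 0.2, -1.5]
finger_gap: 0.0849
grasp_force: 0.0
```

Run:
```python
from h import *
s=snap('wrist','w2');cv2.imwrite('pics/w2b.png',cv2.resize(s['color'][:,:,::-1],(800,500),interpolation=cv2.INTER_CUBIC))
go(.662,-.0845,.073,49)
print(proj(s,(.662,-.0845,.101))*1.25)
```

```text
t3.4 at [662.3 -85.4 170.4] phi 48.7 gap 85.2 F [-0.7  0.5 -0.3] g 0 | shift [ 0.7 -0.5 97.4] turn [-0.003  0.002 -0.006]
[405.52111291 264.43627676]
```

View pics/w2b.png

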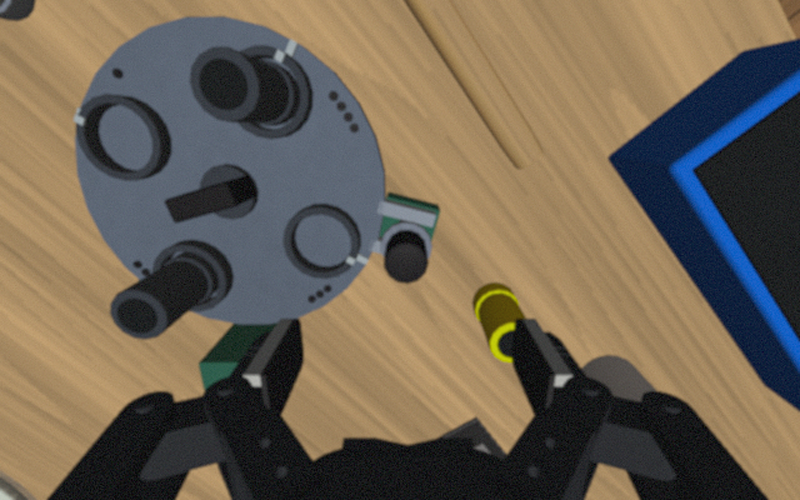

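Call:
{"method": "step_arm", "body": {"rows": [85, 0.5, -0.1, 19.5, 0, 0, 0, 85, 0.5, -0.1, 19.5, 0, 0, 0, 85, 0.5, -0.1, 19.5, 0, 0, 0, 85, 0.5, -0.1, 19.5, 0, 0, 0, 85, 0, 0, 19, 0, 0, 0, 85, 0, 0, 0, 0, 0, 0, 10, 0, 0, 0, 0, 0, 0, 10, 0, 0, 0, 0, 0, 0, 10, 0, 0, 0, 0, 0, 0, 10, 0, 0, 0, 0, 0, 0, 10, 0, 0, 0, 0, 0, 0, 10, 0, 0, 0, 0, 0, 0]}}

```text
time: 4.55
position: [0.6639, -0.0828, 0.0775]
orientation: [0.91, 0.414, 0.001, 0.0]
contact_force: [-0.2, 0.7, 5.9]
finger_gap: 0.0258
grasp_force: 58.8
```

Call:
{"method": "step_arm", "body": {"rows": [10, 0, 0, 0, 0, 0, 0, 10, 0, 0, 0, 0, 0, 0]}}

```text
time: 4.75
position: [0.6639, -0.0828, 0.0775]
orientation: [0.91, 0.414, 0.001, 0.0]
contact_force: [-1.0, 0.1, 6.3]
finger_gap: 0.0261
grasp_force: 58.8
```

Call:
{"method": "step_arm", "body": {"rows": [10, 0, 0, -8, 0, 0, 0, 10, 0, 0, -12, 0, 0, 0, 10, 0, 0, -15, 0, 0, 0, 10, 0, 0, -15, 0, 0, 0, 10, 0, 0, -15, 0, 0, 0, 10, 0, 0, -15, 0, 0, 0, 10, 0, 0, -15, 0, 0, 0, 10, 0, 0, -15, 0, 0, 0, 10, 0, 0, -5, 0, 0, 0, 10, 0, 0, 0, 0, 0, 0]}}

```text
time: 5.75
position: [0.6638, -0.0828, 0.1927]
orientation: [0.91, 0.414, 0.001, 0.001]
contact_force: [0.2, 0.7, -1.4]
finger_gap: 0.0259
grasp_force: 59.0
```

Run:
```python
from h import *
s=snap('wrist','w3');cv2.imwrite('pics/w3b.png',cv2.resize(s['color'][:,:,::-1],(800,500),interpolation=cv2.INTER_CUBIC))
go(.4721,-.1058,.195,49)
```

```text
t5.8 at [663.6 -82.8 191.5] phi 48.9 gap 26.1 F [0.1 0.3 0.1] g 59 | shift [-143.1 -129.2   -3.6] turn [ 0.    -0.    -0.001]
```

View pics/w3b.png

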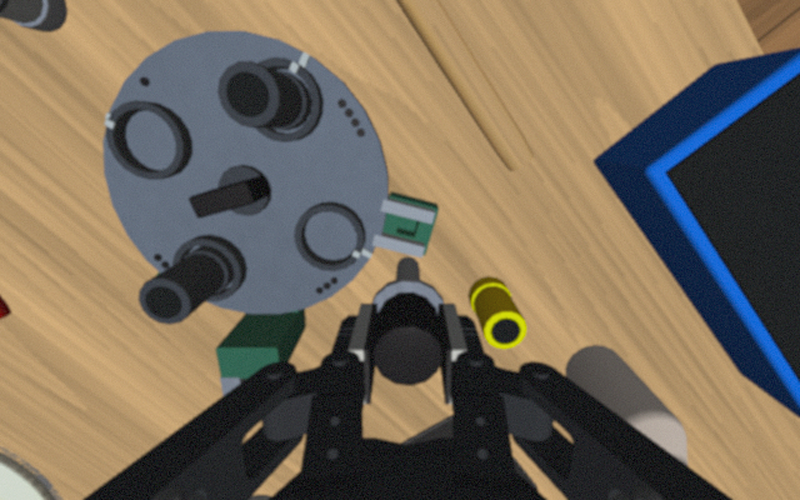

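Call:
{"method": "step_arm", "body": {"rows": [10, -17.6, -16.2, 0, 0, 0, 0, 10, -17.6, -16.2, 0, 0, 0, 0, 10, -17.6, -16.2, 0, 0, 0, 0, 10, -17.6, -16.2, 0, 0, 0, 0, 10, -17.6, -16.2, 0, 0, 0, 0, 10, -17.6, -16.2, 0, 0, 0, 0, 10, -17.6, -16.2, 0, 0, 0, 0, 10, -17.6, -16.2, 0, 0, 0, 0, 10, 0, 0, 0, 0, 0, 0, 10, 0, 0, 10, 0, 0, 0, 10, 0, 0, 10, 0, 0, 0, 10, 0, 0, 0, 0, 0, 0]}}

```text
time: 7.0
position: [0.4729, -0.1034, 0.1687]
orientation: [0.91, 0.414, -0.001, -0.001]
contact_force: [0.5, 0.4, -1.4]
finger_gap: 0.0261
grasp_force: 59.4
```

Run:
```python
from h import *
s=snap('wrist','w4');cv2.imwrite('pics/w4b.png',cv2.resize(s['color'][200:400,150:500,::-1],None,fx=2.28,fy=2.28,interpolation=cv2.INTER_CUBIC))
go(.4735,-.104,.17,49)
t=snap('scene','s4')
```

```text
t7.0 at [ 473.  -103.5  169.6] phi 48.9 gap 25.9 F [ 1.  -0.  -0.8] g 59 | shift [-0.1  0.7 -0.4] turn [-0.002  0.001 -0.001]
```

View pics/w4b.png

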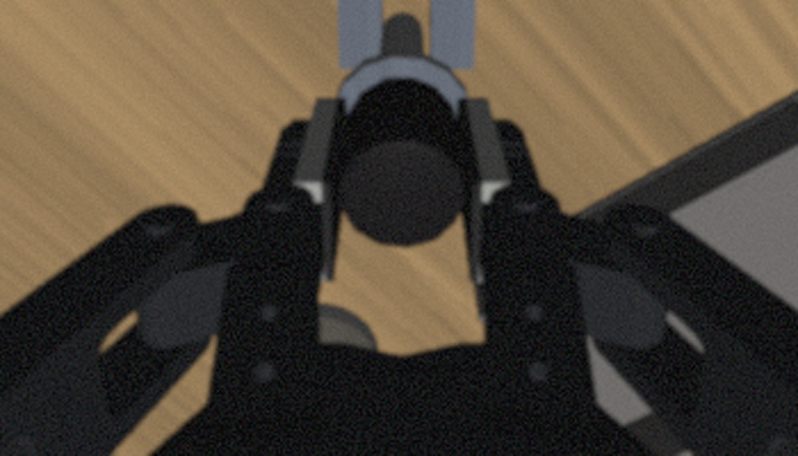

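Call:
{"method": "step_arm", "body": {"rows": [10, 0, 1.2, 0, 0, 0, 0, 10, 0, 0, 10, 0, 0, 0, 10, 0, 0, 10, 0, 0, 0, 10, 0, 0, 10, 0, 0, 0, 10, 0, 0, 10, 0, 0, 0, 10, 0, 0, 10, 0, 0, 0, 10, 0, 0, 10, 0, 0, 0, 10, 0, 0, 0, 0, 0, 0]}}

```text
time: 7.9
position: [0.4733, -0.1044, 0.1096]
orientation: [0.91, 0.414, -0.001, -0.001]
contact_force: [0.2, 0.3, -1.0]
finger_gap: 0.0262
grasp_force: 59.4
```

Call:
{"method": "step_arm", "body": {"rows": [10, 0, 0, 4, 0, 0, 0, 10, 0, 0, 4, 0, 0, 0, 10, 0, 0, 3, 0, 0, 0, 10, 0, 0, 0, 0, 0, 0]}}

```text
time: 8.3
position: [0.474, -0.1045, 0.1]
orientation: [0.91, 0.414, -0.0, -0.0]
contact_force: [-0.3, -0.1, -1.0]
finger_gap: 0.0264
grasp_force: 59.4
```

Call:
{"method": "step_arm", "body": {"rows": [10, 0, 0, 2, 0, 0, 0, 10, 0, 0, 2, 0, 0, 0, 10, 0, 0, 1, 0, 0, 0, 10, 0, 0, 0, 0, 0, 0]}}

```text
time: 8.7
position: [0.4741, -0.1045, 0.0955]
orientation: [0.91, 0.414, 0.0, 0.0]
contact_force: [-1.5, 0.8, 0.9]
finger_gap: 0.0259
grasp_force: 59.6
```

Call:
{"method": "step_arm", "body": {"rows": [10, 0, 0, 0.7, 0, 0, 0, 60, 0, 0, 0, 0, 0, 0, 85, 0, 0, 0, 0, 0, 0, 85, 0, 0, 0, 0, 0, 0, 85, 0, 0, 0, 0, 0, 0, 85, 0, 0, -15, 0, 0, 0, 85, 0, 0, -25, 0, 0, 0, 85, 0, 0, -30, 0, 0, 0, 85, 0, 0, -30, 0, 0, 0, 85, 0, 0, -30, 0, 0, 0, 85, 0, 0, 0, 0, 0, 0]}}

```text
time: 9.8
position: [0.4753, -0.1048, 0.2298]
orientation: [0.91, 0.414, 0.003, 0.002]
contact_force: [0.3, -0.4, 0.1]
finger_gap: 0.0848
grasp_force: 0.0
```

Run:
```python
from h import *
s=snap('wrist','w5')
cv2.imwrite('pics/w5b.png',cv2.resize(s['color'][:,:,::-1],(800,500),interpolation=cv2.INTER_CUBIC))
go(.587,.0265,.2,64)
```

```text
t9.8 at [ 475.  -104.7  227.5] phi 48.9 gap 84.7 F [ 1.7  0.5 -0.9] g 0 | shift [172.5  -1.9  27.9] turn [ 0.004 -0.002 -0.263]
```

View pics/w5b.png

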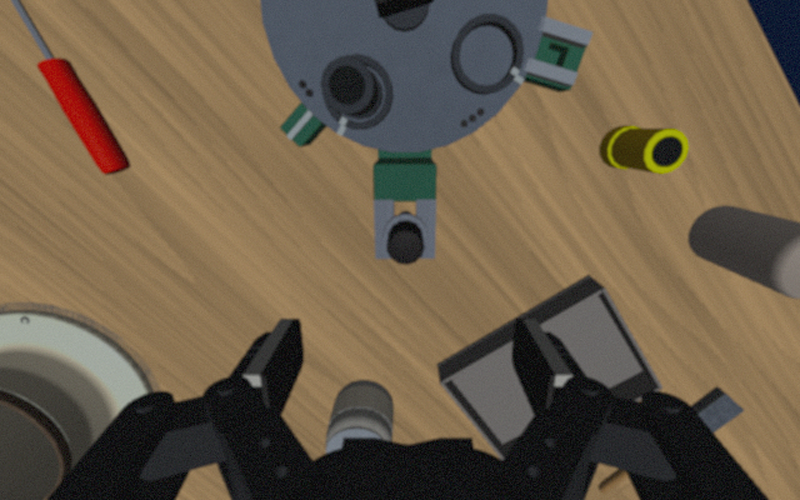

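Pin hangs in the notch at (405,240), flange on the prongs. Next, the hub.

Call:
{"method": "step_arm", "body": {"rows": [60, 28.8, -0.3, 4.6, 0, 0, 0, 60, 28.8, -0.3, 4.6, 0, 0, 0, 60, 28.8, -0.3, 4.6, 0, 0, 0, 60, 28.8, -0.3, 4.6, 0, 0, 0, 60, 28.8, -0.3, 4.6, 0, 0, 0, 60, 28.5, -0.3, 4.6, 0, 0, 0, 60, 0, 0, 0, 0, 0, 0]}}

```text
time: 10.55
position: [0.5869, 0.0289, 0.1948]
orientation: [0.91, 0.415, -0.001, -0.001]
contact_force: [-0.3, -0.7, -0.7]
finger_gap: 0.0601
grasp_force: 0.0
```

Run:
```python
from h import *
s=snap('wrist','w6')
st=arm.read_state();print(np.round(st['joint_positions'],2))
go(.587,.0265,.2,-26);print(proj(s,(.587,.0265,.083)))
```

```text
[ 0.05  0.17  0.2   1.6  -0.    2.33]
t10.6 at [586.1  27.8 195.4] phi 49.0 gap 60.2 F [ 0.6 -0.1  0.6] g 0 | shift [-0.4  1.5 -4.6] turn [-0.     0.003  1.309]
[328.52194035 196.4088609 ]
```

Call:
{"method": "step_arm", "body": {"rows": [60, 0, 0, 0, 0, 0, -0.1222, 60, 0, 0, 0, 0, 0, -0.1222, 60, 0, 0, 0, 0, 0, -0.1222, 60, 0, 0, 0, 0, 0, -0.1222, 60, 0, 0, 0, 0, 0, -0.1222, 60, 0, 0, 0, 0, 0, -0.1222, 60, 0, 0, 0, 0, 0, -0.1222, 60, 0, 0, 0, 0, 0, -0.1222, 60, 0, 0, 0, 0, 0, -0.1222, 60, 0, 0, 0, 0, 0, -0.1222, 60, 0, 0, 0, 0, 0, -0.1222, 60, 0, 0, 0, 0, 0, -0.1222]}}

```text
time: 11.8
position: [0.5854, 0.0258, 0.1972]
orientation: [0.397, 0.918, -0.0, -0.0]
contact_force: [-0.3, -0.4, -0.9]
finger_gap: 0.0601
grasp_force: 0.0
```

Call:
{"method": "step_arm", "body": {"rows": [60, 0, 0, 0, 0, 0, -0.1222, 60, 0, 0, 0, 0, 0, -0.1222, 60, 0, 0, 0, 0, 0, -0.1222, 60, 0, 0, 0, 0, 0, 0]}}

```text
time: 12.2
position: [0.5855, 0.0259, 0.1972]
orientation: [0.225, 0.974, -0.0, -0.0]
contact_force: [0.1, -0.8, -0.3]
finger_gap: 0.06
grasp_force: 0.0
```

Run:
```python
from h import *
s=snap('wrist','w7')
cv2.imwrite('pics/w7b.png',cv2.resize(s['color'][:,:,::-1],(800,500),interpolation=cv2.INTER_CUBIC))
go(.587,.0265,.056,154);print(proj(s,(.587,.0265,.083))*1.25,proj(s,(.587+.02*np.cos(np.radians(154)),.0265+.02*np.sin(np.radians(154)),.083))*1.25)
```

```text
t12.2 at [585.6  26.  197.2] phi 153.8 gap 59.9 F [-0.4  0.3 -0.6] g 0 | shift [ -1.1   1.1 141.2] turn [-0.    -0.    -0.004]
[408.2771132  244.20762083] [408.32020801 217.61402606]
```

View pics/w7b.png

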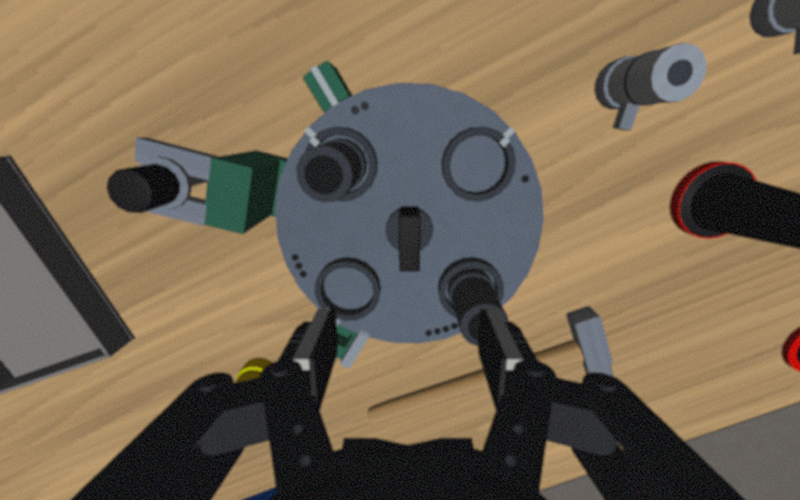

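Bar seen end-on at (410,240), aligned with the tool. Pocket rings at (479,163) and (347,288).

Run:
```python
from h import *
s=load('w7');r=lambda u,v,z:ray(s,u/1.25,v/1.25,z)[:2]
p1=r(479,163,.0505);p3=r(347,288,.0505);print(p1,p3,(p1+p3)/2,np.linalg.norm(p1-p3),np.degrees(np.arctan2(*(p1-p3)[::-1]))-105, r(410,240,.083))
q=r(321,84,.038);d=q-(p1+p3)/2;print(np.linalg.norm(d),np.degrees(np.arctan2(d[1],d[0])))
```

```text
[0.5612997  0.09946263] [ 0.60909776 -0.0427231 ] [0.58519873 0.02836976] 0.1500047917694953 3.5809139398170515 [0.58464611 0.0290412 ]
0.12812524744898268 -174.6941027089625
```

Call:
{"method": "step_arm", "body": {"rows": [60, 0, 2, 20, 0, 0, 0, 60, 0, 0, 20, 0, 0, 0, 60, 0, 0, 20, 0, 0, 0, 60, 0, 0, 20, 0, 0, 0, 60, 0, 0, 20, 0, 0, 0, 60, 0, 0, 20, 0, 0, 0, 60, 0, 0, 21, 0, 0, 0, 60, 0, 0, 0, 0, 0, 0, 5, 0, 0, 0, 0, 0, 0, 5, 0, 0, 0, 0, 0, 0, 5, 0, 0, 0, 0, 0, 0, 5, 0, 0, 0, 0, 0, 0]}}

```text
time: 13.45
position: [0.5868, 0.0268, 0.0577]
orientation: [0.226, 0.974, -0.002, 0.001]
contact_force: [-6.0, -8.0, 7.3]
finger_gap: 0.0148
grasp_force: 61.4
```

Call:
{"method": "step_arm", "body": {"rows": [5, 0, 0, 0, 0, 0, 0, 5, 0, 0, 0, 0, 0, 0, 5, 0, 0, 0, 0, 0, 0]}}

```text
time: 13.75
position: [0.5868, 0.0268, 0.0577]
orientation: [0.226, 0.974, -0.001, 0.001]
contact_force: [-5.7, -10.4, 7.2]
finger_gap: 0.0149
grasp_force: 61.4
```

Run:
```python
from h import *
go(.5865,.028,.056,154)
```

```text
t13.8 at [586.8  26.8  57.7] phi 153.8 gap 14.9 F [ -5.7 -10.4   7.2] g 61 | shift [0.9 1.  1.7] turn [-0.002  0.002 -0.003]
```

Call:
{"method": "step_arm", "body": {"rows": [5, 0, -1, -1, 0, 0, 0, 5, 0, 0, 0, 0, 0, -0.1, 5, 0, 0, 0, 0, 0, -0.1, 5, 0, 0, 0, 0, 0, -0.1, 5, 0, 0, 0, 0, 0, -0.1, 5, 0, 0, 0, 0, 0, 0]}}

```text
time: 14.35
position: [0.5867, 0.0264, 0.0577]
orientation: [0.026, 1.0, -0.001, 0.0]
contact_force: [-0.6, -7.0, 0.5]
finger_gap: 0.0148
grasp_force: 60.4
```

Call:
{"method": "step_arm", "body": {"rows": [5, 0, -0.6, 0, 0, 0, -0.1, 5, 0, 0, 0, 0, 0, -0.1, 5, 0, 0, 0, 0, 0, -0.1, 5, 0, 0, 0, 0, 0, -0.1, 5, 0, 0, 0, 0, 0, -0.1, 5, 0, 0, 0, 0, 0, 0]}}

```text
time: 14.95
position: [0.5868, 0.026, 0.0577]
orientation: [-0.222, 0.975, -0.001, 0.0]
contact_force: [-0.7, -6.5, 0.2]
finger_gap: 0.0146
grasp_force: 60.4
```

Call:
{"method": "step_arm", "body": {"rows": [5, 0, 0, 0, 0, 0, -0.1, 5, 0, 0, 0, 0, 0, -0.1, 5, 0, 0, 0, 0, 0, -0.1, 5, 0, 0, 0, 0, 0, -0.109, 5, 0, 0, 0, 0, 0, 0, 5, 0, 0, 0, 0, 0, 0]}}

```text
time: 15.55
position: [0.587, 0.0257, 0.0577]
orientation: [-0.414, 0.91, -0.001, 0.0]
contact_force: [1.1, -7.7, -0.9]
finger_gap: 0.0149
grasp_force: 60.3
```

Run:
```python
from h import *
print(np.round(arm.read_state()['wrist_torque'],2))
go(.587,.0265,.056,229)
s=snap('wrist','w8')
```

```text
[-1.36 -0.19  0.27]
t15.6 at [587.   25.7  57.7] phi -131.1 gap 14.9 F [ 1.1 -7.7 -0.9] g 60 | shift [-0.6  0.6  1.7] turn [-0.003 -0.001 -0.002]
```

Call:
{"method": "step_arm", "body": {"rows": [60, 0, 0, 0, 0, 0, 0, 60, 0, 0, 0, 0, 0, 0, 60, 0, 0, 0, 0, 0, 0, 60, 0, 0, -20, 0, 0, 0, 60, 0, 0, -25, 0, 0, 0, 60, 0, 0, -30, 0, 0, 0, 60, 0, 0, -30, 0, 0, 0, 60, 0, 0, -30, 0, 0, 0, 60, 0, 0, -30, 0, 0, 0, 60, 0, 0, 0, 0, 0, 0]}}

```text
time: 16.6
position: [0.5877, 0.0273, 0.2268]
orientation: [-0.414, 0.91, -0.001, 0.003]
contact_force: [-0.5, 0.2, -0.4]
finger_gap: 0.0598
grasp_force: 0.0
```

Run:
```python
from h import *
s=snap('wrist','w9')
cv2.imwrite('pics/w9b.png',cv2.resize(s['color'][:,:,::-1],(800,500),interpolation=cv2.INTER_CUBIC))
go(.587,.026,.21,229);print(proj(s,(.587,.026,.083))*1.25)
t=snap('top','t9');snap('scene','s9')
```

```text
t16.6 at [587.4  27.2 224.4] phi -131.0 gap 60.1 F [-0.1  0.4 -0.4] g 0 | shift [ 1.2 -0.5 14.4] turn [-0.003  0.003 -0.001]
[406.95154404 228.14475626]
```

View pics/w9b.png

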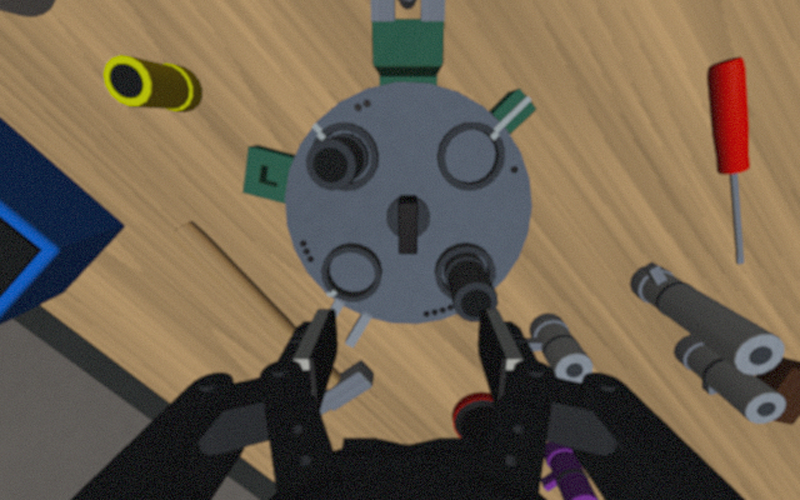

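Pocket one's line (492,135) runs straight into the pointer line (530,98), so the turret is aligned. Old heads are at pocket two (335,160) and pocket four (475,300).

```bash
cat >> h.py <<'E'
C=np.array([.587,.0263]);YAW=4.0
def pocket(k,r=.076):
    a=np.radians([105,195,285,15][k-1]+75+YAW);return C+r*np.array([np.cos(a),np.sin(a)])
E
python3 - <<'E'
from h import *
s=load('w9');r=lambda u,v,z:ray(s,u/1.25,v/1.25,z)[:2]
p1=r(470.5,156,.0505);p3=r(352,271,.0505);print((p1+p3)/2,np.linalg.norm(p1-p3),np.degrees(np.arctan2(*(p1-p3)[::-1])))
print(r(335,161,.107),r(476,302,.107),pocket(2),pocket(4),r(407,226,.083))
t=load('t9');print(np.degrees(0))
go(*pocket(2),.2,229)
E
```

```text
[0.58534585 0.02538452] 0.1480279661095462 -176.0506959586142
[ 0.58846064 -0.04836721] [0.58095182 0.1023272 ] [ 0.59230149 -0.04951487] [0.58169851 0.10211487] [0.58579718 0.02467681]
0.0
t16.8 at [586.4  27.1 221.5] phi -131.0 gap 60.2 F [-0.5 -0.1 -1.2] g 0 | shift [ 53.9 -54.8  21.5] turn [ 0.    -0.    -0.001]
```

Call:
{"method": "step_arm", "body": {"rows": [70, 18, -18.2, 7, 0, 0, 0, 70, 18, -18.2, 7, 0, 0, 0, 70, 18, -18.2, 7, 0, 0, 0, 70, 0, 0, 20, 0, 0, 0, 70, 0, 0, 25, 0, 0, 0, 70, 0, 0, 25, 0, 0, 0, 70, 0, 0, 25, 0, 0, 0, 70, 0, 0, 20, 0, 0, 0, 70, 0, 0, 12, 0, 0, 0, 70, 0, 0, 0, 0, 0, 0, 20, 0, 0, 0, 0, 0, 0, 20, 0, 0, 0, 0, 0, 0]}}

```text
time: 17.95
position: [0.5928, -0.0496, 0.0752]
orientation: [-0.414, 0.91, -0.0, 0.001]
contact_force: [0.3, -0.2, 0.7]
finger_gap: 0.0421
grasp_force: 0.0
```

Call:
{"method": "step_arm", "body": {"rows": [20, 0, 0, 0, 0, 0, 0, 20, 0, 0, 0, 0, 0, 0, 20, 0, 0, 0, 0, 0, 0]}}

```text
time: 18.25
position: [0.593, -0.0497, 0.0755]
orientation: [-0.414, 0.91, -0.001, 0.001]
contact_force: [0.2, -0.6, 6.0]
finger_gap: 0.0348
grasp_force: 59.9
```

Run:
```python
from h import *
go(.52,-.358,.2,229)
```

```text
t18.2 at [593.  -49.7  75.5] phi -131.1 gap 34.8 F [ 0.2 -0.6  6. ] g 60 | shift [ 280.2 -147.7 -124.6] turn [-0.002  0.001 -0.001]
```

Call:
{"method": "step_arm", "body": {"rows": [20, 0, 0, -15, 0, 0, 0, 20, 0, 0, -25, 0, 0, 0, 20, 0, 0, -30, 0, 0, 0, 20, 31.1, -16.4, 0, 0, 0, 0, 20, 31.1, -16.4, 0, 0, 0, 0, 20, 31.1, -16.4, 0, 0, 0, 0, 20, 31.1, -16.4, 0, 0, 0, 0, 20, 31.1, -16.4, 0, 0, 0, 0, 20, 31.1, -16.4, 0, 0, 0, 0, 20, 31.1, -16.4, 0, 0, 0, 0, 20, 31.1, -16.4, 0, 0, 0, 0, 20, 31.1, -16.4, 0, 0, 0, 0]}}

```text
time: 19.45
position: [0.5191, -0.3589, 0.1449]
orientation: [-0.414, 0.91, -0.0, 0.0]
contact_force: [-0.5, -0.2, -0.7]
finger_gap: 0.0345
grasp_force: 60.1
```

Call:
{"method": "step_arm", "body": {"rows": [20, 0, 0, 25, 0, 0, 0, 20, 0, 0, 25, 0, 0, 0, 20, 0, 0, 25, 0, 0, 0, 20, 0, 0, 15, 0, 0, 0, 20, 0, 0, 0, 0, 0, 0]}}

```text
time: 19.95
position: [0.5186, -0.3569, 0.0521]
orientation: [-0.414, 0.91, 0.002, -0.001]
contact_force: [-0.2, 0.0, -1.6]
finger_gap: 0.0346
grasp_force: 60.4
```

Run:
```python
from h import *
go(.52,-.358,.0445,229)
```

```text
t19.9 at [ 518.6 -356.9   52.1] phi -131.1 gap 34.6 F [-0.2  0.  -1.6] g 60 | shift [-0.  -1.8  7.6] turn [ 0.004 -0.    -0.001]
```

Call:
{"method": "step_arm", "body": {"rows": [20, 0, 0, 4, 0, 0, 0, 20, 0, 0, 3.5, 0, 0, 0, 20, 0, 0, 0, 0, 0, 0, 70, 0, 0, 0, 0, 0, 0, 70, 0, 0, 0, 0, 0, 0, 70, 0, 0, 0, 0, 0, 0, 70, 0, 0, -25, 0, 0, 0, 70, 0, 0, -35, 0, 0, 0, 70, 0, 0, -40, 0, 0, 0, 70, 0, 0, -40, 0, 0, 0, 70, 0, 0, -15, 0, 0, 0]}}

```text
time: 21.05
position: [0.5204, -0.3582, 0.2066]
orientation: [-0.414, 0.91, -0.003, 0.002]
contact_force: [0.3, -0.3, 0.0]
finger_gap: 0.0699
grasp_force: 0.0
```

Run:
```python
from h import *
go(*pocket(4),.2,229)
```

```text
t21.1 at [ 520.4 -358.2  206.6] phi -131.1 gap 69.9 F [ 0.3 -0.3  0. ] g 0 | shift [-387.3  256.2    5.3] turn [-0.006  0.001 -0.001]
```

Call:
{"method": "step_arm", "body": {"rows": [70, -32.3, 21.35, 0, 0, 0, 0, 70, -32.3, 21.35, 0, 0, 0, 0, 70, -32.3, 21.35, 0, 0, 0, 0, 70, -32.3, 21.35, 0, 0, 0, 0, 70, -32.3, 21.35, 0, 0, 0, 0, 70, -32.3, 21.35, 0, 0, 0, 0, 70, -32.3, 21.35, 0, 0, 0, 0, 70, -32.3, 21.35, 0, 0, 0, 0, 70, -32.3, 21.35, 0, 0, 0, 0, 70, -32.3, 21.35, 0, 0, 0, 0, 70, -32.3, 21.35, 0, 0, 0, 0, 70, -32.3, 21.35, 0, 0, 0, 0]}}

```text
time: 22.25
position: [0.5811, 0.1046, 0.202]
orientation: [-0.414, 0.91, -0.0, 0.0]
contact_force: [0.2, -0.4, -0.1]
finger_gap: 0.07
grasp_force: 0.0
```

Call:
{"method": "step_arm", "body": {"rows": [70, 0, 0, 20, 0, 0, 0, 70, 0, 0, 30, 0, 0, 0, 70, 0, 0, 30, 0, 0, 0, 70, 0, 0, 30, 0, 0, 0, 70, 0, 0, 12, 0, 0, 0, 70, 0, 0, 8, 0, 0, 0, 70, 0, 0, 0, 0, 0, 0]}}

```text
time: 22.95
position: [0.581, 0.1029, 0.0715]
orientation: [-0.414, 0.91, 0.0, -0.0]
contact_force: [0.0, -0.7, 0.9]
finger_gap: 0.0699
grasp_force: 0.0
```

Run:
```python
from h import *
go(*pocket(4),.0735,229)
```

```text
t22.9 at [581.  102.9  71.5] phi -131.1 gap 69.9 F [ 0.  -0.7  0.9] g 0 | shift [ 0.2 -1.  -2. ] turn [ 0.    -0.    -0.001]
```

Call:
{"method": "step_arm", "body": {"rows": [20, 0, 0, 0, 0, 0, 0, 20, 0, 0, 0, 0, 0, 0, 20, 0, 0, 0, 0, 0, 0, 20, 0, 0, 0, 0, 0, 0, 20, 0, 0, 0, 0, 0, 0, 20, 0, 0, -15, 0, 0, 0, 20, 0, 0, -25, 0, 0, 0, 20, 0, 0, -35, 0, 0, 0, 20, 0, 0, -35, 0, 0, 0, 20, 0, 0, 0, 0, 0, 0]}}

```text
time: 23.95
position: [0.5827, 0.1032, 0.1878]
orientation: [-0.414, 0.91, -0.001, 0.004]
contact_force: [-0.2, -0.4, -1.3]
finger_gap: 0.0344
grasp_force: 60.2
```

Run:
```python
from h import *
go(.42,-.347,.15,229)
```

```text
t23.9 at [582.7 103.2 187.8] phi -131.1 gap 34.4 F [-0.2 -0.4 -1.3] g 60 | shift [ 446.6 -172.9   35.9] turn [-0.005  0.006 -0.001]
```

Call:
{"method": "step_arm", "body": {"rows": [20, 31.9, -12.35, 0, 0, 0, 0, 20, 31.9, -12.35, 0, 0, 0, 0, 20, 31.9, -12.35, 0, 0, 0, 0, 20, 31.9, -12.35, 0, 0, 0, 0, 20, 31.9, -12.35, 0, 0, 0, 0, 20, 31.9, -12.35, 0, 0, 0, 0, 20, 31.9, -12.35, 0, 0, 0, 0, 20, 31.9, -12.35, 0, 0, 0, 0, 20, 31.9, -12.35, 0, 0, 0, 0, 20, 31.9, -12.35, 0, 0, 0, 0, 20, 31.9, -12.35, 0, 0, 0, 0, 20, 31.9, -12.35, 0, 0, 0, 0]}}

```text
time: 25.15
position: [0.4405, -0.2842, 0.1816]
orientation: [-0.414, 0.91, 0.0, -0.0]
contact_force: [0.5, 0.5, -1.7]
finger_gap: 0.035
grasp_force: 60.2
```

Call:
{"method": "step_arm", "body": {"rows": [20, 31.9, -12.35, 0, 0, 0, 0, 20, 31.9, -12.35, 0, 0, 0, 0, 20, 0, 0, 25, 0, 0, 0, 20, 0, 0, 30, 0, 0, 0, 20, 0, 0, 30, 0, 0, 0, 20, 0, 0, 30, 0, 0, 0, 20, 0, 0, 15, 0, 0, 0, 20, 0, 0, 0, 0, 0, 0]}}

```text
time: 25.95
position: [0.417, -0.3464, 0.0495]
orientation: [-0.414, 0.91, 0.002, -0.001]
contact_force: [-0.9, 0.5, -2.4]
finger_gap: 0.0343
grasp_force: 60.4
```

Run:
```python
from h import *
go(.42,-.347,.0405,229)
```

```text
t25.9 at [ 417.  -346.4   49.5] phi -131.1 gap 34.3 F [-0.9  0.5 -2.4] g 60 | shift [-1.6 -2.7  9. ] turn [ 0.004 -0.    -0.001]
```

Call:
{"method": "step_arm", "body": {"rows": [20, 0, 0, 4, 0, 0, 0, 20, 0, 0, 3, 0, 0, 0, 20, 0, 0, 0, 0, 0, 0]}}

```text
time: 26.25
position: [0.4185, -0.3477, 0.0453]
orientation: [-0.414, 0.91, -0.001, 0.0]
contact_force: [0.7, -0.3, -1.9]
finger_gap: 0.0345
grasp_force: 60.4
```

Call:
{"method": "step_arm", "body": {"rows": [20, 0, 0, 1.5, 0, 0, 0, 20, 0, 0, 1.5, 0, 0, 0, 20, 0, 0, 0, 0, 0, 0, 20, 0, 0, 0, 0, 0, 0]}}

```text
time: 26.65
position: [0.4181, -0.3474, 0.0416]
orientation: [-0.414, 0.91, -0.0, -0.0]
contact_force: [0.1, 0.5, -1.4]
finger_gap: 0.0345
grasp_force: 60.4
```

Call:
{"method": "step_arm", "body": {"rows": [70, 0, 0, 0, 0, 0, 0, 70, 0, 0, 0, 0, 0, 0, 70, 0, 0, 0, 0, 0, 0, 70, 0, 0, -30, 0, 0, 0, 70, 0, 0, -40, 0, 0, 0, 70, 0, 0, -42, 0, 0, 0, 70, 0, 0, -42, 0, 0, 0, 70, 0, 0, -42, 0, 0, 0, 70, 0, 0, -42, 0, 0, 0, 70, -33, 21.9, 0, 0, 0, 0, 70, -33, 21.9, 0, 0, 0, 0, 70, -33, 21.9, 0, 0, 0, 0]}}

```text
time: 27.85
position: [0.4337, -0.2286, 0.2799]
orientation: [-0.414, 0.91, -0.0, 0.0]
contact_force: [0.4, 0.3, 0.1]
finger_gap: 0.07
grasp_force: 0.0
```

Call:
{"method": "step_arm", "body": {"rows": [70, -33, 21.9, 0, 0, 0, 0, 70, -33, 21.9, 0, 0, 0, 0, 70, -33, 21.9, 0, 0, 0, 0, 70, -33, 21.9, 0, 0, 0, 0, 70, -33, 21.9, 0, 0, 0, 0, 70, -33, 21.9, 0, 0, 0, 0, 70, -33, 21.9, 0, 0, 0, 0, 70, -33, 21.9, 0, 0, 0, 0, 70, -33, 21.9, 0, 0, 0, 0, 70, -33, 21.9, 0, 0, 0, 0, 70, -33, 21.9, 0, 0, 0, 0, 70, -33, 21.9, 0, 0, 0, 0]}}

```text
time: 29.05
position: [0.4954, 0.2434, 0.2797]
orientation: [-0.414, 0.91, -0.0, 0.0]
contact_force: [0.3, 0.5, -0.4]
finger_gap: 0.0702
grasp_force: 0.0
```

Call:
{"method": "step_arm", "body": {"rows": [70, -33, 21.9, 0, 0, 0, 0, 70, 0, 0, 0, 0, 0, 0, 70, 0, 0, 0, 0, 0, 0]}}

```text
time: 29.35
position: [0.5005, 0.2816, 0.279]
orientation: [-0.415, 0.91, -0.0, -0.0]
contact_force: [0.3, 0.0, 0.1]
finger_gap: 0.07
grasp_force: 0.0
```

Run:
```python
from h import *
s=snap('wrist','wa');snap('top','ta');snap('scene','sa')
cv2.imwrite('pics/wab.png',cv2.resize(s['color'][:,:,::-1],(800,500),interpolation=cv2.INTER_CUBIC))
go(.562,.2325,.2,229)
for X in((.5622,.2325,.0765),(.4501,.3654,.0958),(.5628,.3604,.1165),(.4454,.2566,.1365)):print(proj(s,X)*1.25,proj(s,(X[0],X[1],0))*1.25)
```

```text
t29.5 at [500.7 280.  279.9] phi -131.1 gap 69.7 F [-0.2 -0.1 -0.6] g 0 | shift [ -4.5 -77.4  79.9] turn [-0.     0.    -0.002]
[324.64641204 217.51724071] [338.75530422 201.74748083]
[506.13054035 250.64645432] [485.56458112 224.36025436]
[411.40204162 328.15942999] [410.49246015 279.02372515]
[439.7736348  161.35653575] [429.58208428 149.74990006]
```

View pics/wab.png

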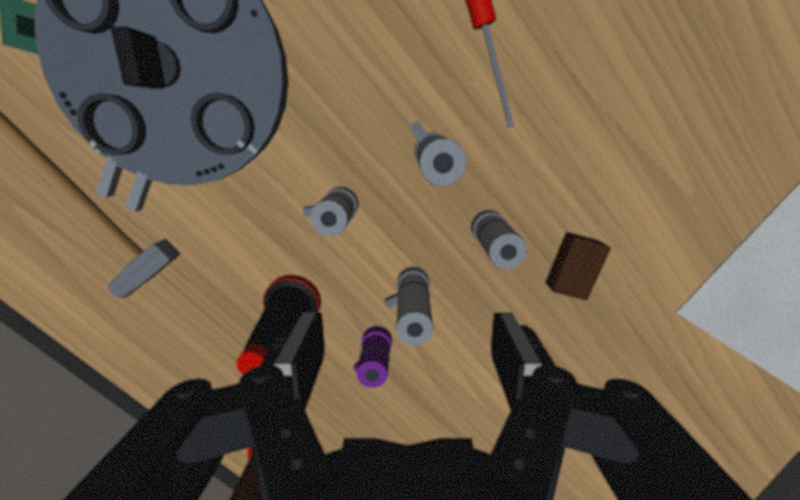

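Heads here: head1 top (329,219) with nose tip (307,211), head2 top (508,252) with nose hidden, head3 top (414,330) with nose (390,302), head4 top (443,162) with nose (416,127). Next I measure the nose angles.

```bash
cat >> h.py <<'E'
def ring(s,xy,z=.036,r=(.024,.034)):
    "low-saturation share over angle (5 deg steps) round xy at height z"
    im=s['color'];sat=np.float32(cv2.cvtColor(im,cv2.COLOR_RGB2HSV)[:,:,1]);o=[]
    for a in np.radians(np.arange(0,360,5)):
        p=np.array([proj(s,(xy[0]+q*np.cos(a),xy[1]+q*np.sin(a),z)) for q in np.linspace(*r,6)],np.float32)
        o.append(cv2.remap(sat,p[:,:1],p[:,1:],cv2.INTER_LINEAR).mean())
    return np.array(o)
E
python3 - <<'E'
from h import *
s=load('wa');r=lambda u,v,z:ray(s,u/1.25,v/1.25,z)[:2]
H={1:((329,219),.0765,(307,211)),2:((508,252),.096,None),3:((414,330),.116,(390,302)),4:((443,162),.136,(416,127))}
for k,(t,z,n) in H.items():
    c=r(*t,z);print(k,c.round(4),end=' ')
    if n is not None: q=r(*n,.036);d=q-c;print('nose',np.linalg.norm(d).round(4),np.degrees(np.arctan2(d[1],d[0])).round(1),end='')
    print()
    for f in('wa','sa','ta'):
        v=ring(load(f),c);print('  ',f,' '.join('%d'%x for x in v))
E
```

```text
1 [0.5601 0.2363] nose 0.0318 -38.5
   wa 38 36 39 41 43 49 55 60 66 72 79 86 98 104 106 105 105 105 106 107 106 103 104 106 107 104 105 106 104 103 102 100 98 91 89 86 85 81 82 82 81 82 86 88 87 91 95 102 103 105 105 105 104 105 105 104 105 105 105 104 103 97 60 33 35 35 25 53 45 45 42 36
   sa 16 39 67 87 99 106 108 109 109 110 111 110 109 109 109 109 110 110 109 108 107 104 98 88 71 44 17 8 11 14 15 15 14 14 12 9 12 36 65 84 95 102 106 107 108 109 109 109 109 109 109 109 109 109 107 105 101 93 77 53 26 10 12 23 27 27 20 9 7 9 10 9
   ta 82 73 62 54 48 44 41 40 41 43 45 49 53 61 72 83 94 104 112 118 121 123 125 125 125 125 126 126 126 127 127 127 126 126 126 125 124 123 119 115 110 106 102 97 92 88 84 80 78 78 83 86 91 95 99 102 107 112 114 115 114 99 61 23 16 16 45 85 105 109 103 93
2 [0.4496 0.3675] 
   wa 106 104 104 105 104 105 103 97 78 54 36 31 31 31 32 37 37 39 47 42 47 34 33 32 32 29 41 59 83 98 102 104 103 103 103 105 104 102 104 103 106 105 103 103 101 94 85 81 76 73 69 63 61 57 62 64 64 68 72 75 81 86 91 98 103 105 104 103 104 104 105 104
   sa 28 46 60 66 65 57 45 30 20
[... 1359 characters left out ...]
 31 31 30 29 29 33 39 45 55 63 69 78 85 95 105 105 105 106 105 103 106 104 103 104 105 103 104 105 105 104 104 73 30 38 37 29 94 104 106 105 104 105 103 104 103 105 104 106 104 104 104 104
   sa 12 25 54 79 94 103 107 108 109 109 109 109 109 109 109 110 109 109 108 107 106 103 97 86 71 49 27 16 16 17 15 15 15 15 14 17 28 47 68 83 95 102 105 107 108 108 108 108 105 100 91 70 47 30 15 14 17 17 12 14 14 12 9 9 10 10 11 12 12 12 11 10
   ta 125 124 122 114 95 55 22 13 17 19 19 17 13 12 15 17 19 19 15 19 44 90 112 121 125 126 126 124 126 125 125 125 124 125 125 125 126 124 123 122 122 121 119 114 112 110 105 102 98 95 89 69 32 18 16 32 63 92 104 112 117 118 120 121 122 122 124 125 125 124 125 125
```

Call:
{"method": "step_arm", "body": {"rows": [80, -2, -25.1, 20, 0, 0, 0, 80, -2, -25.1, 20, 0, 0, 0, 80, -2, -25.1, 20, 0, 0, 0, 80, 0, 0, 30, 0, 0, 0, 80, 0, 0, 30, 0, 0, 0, 80, 0, 0, 30, 0, 0, 0, 80, 0, 0, 30, 0, 0, 0, 80, 0, 0, 30, 0, 0, 0, 80, 0, 0, 18, 0, 0, 0, 80, 0, 0, 8, 0, 0, 0, 80, 0, 0, 0, 0, 0, 0]}}

```text
time: 30.6
position: [0.561, 0.235, 0.0431]
orientation: [-0.414, 0.91, 0.0, -0.001]
contact_force: [-0.5, -1.0, -0.3]
finger_gap: 0.0802
grasp_force: 0.0
```

Run:
```python
from h import *
go(.5615,.235,.044,229)
```

```text
t30.6 at [561.  235.   43.1] phi -131.1 gap 80.2 F [-0.5 -1.  -0.3] g 0 | shift [-0.3 -0.3 -0.9] turn [ 0.    -0.001 -0.002]
```

Close, open, then turn a quarter and close again so the head is centred both ways.

Call:
{"method": "step_arm", "body": {"rows": [20, 0, 0, 0, 0, 0, 0, 20, 0, 0, 0, 0, 0, 0, 20, 0, 0, 0, 0, 0, 0, 20, 0, 0, 0, 0, 0, 0, 20, 0, 0, 0, 0, 0, 0, 20, 0, 0, 0, 0, 0, 0, 65, 0, 0, 0, 0, 0, 0, 65, 0, 0, 0, 0, 0, 0, 65, 0, 0, 0, 0, 0, 0, 65, 0, 0, 0, 0, 0, -0.1208, 65, 0, 0, 0, 0, 0, -0.1208, 65, 0, 0, 0, 0, 0, -0.1208]}}

```text
time: 31.8
position: [0.5612, 0.2359, 0.0432]
orientation: [-0.574, 0.819, 0.0, -0.0]
contact_force: [0.3, 0.1, -0.1]
finger_gap: 0.0649
grasp_force: 0.0
```

Call:
{"method": "step_arm", "body": {"rows": [65, 0, 0, 0, 0, 0, -0.1208, 65, 0, 0, 0, 0, 0, -0.1208, 65, 0, 0, 0, 0, 0, -0.1208, 65, 0, 0, 0, 0, 0, -0.1208, 65, 0, 0, 0, 0, 0, -0.1208, 65, 0, 0, 0, 0, 0, -0.1208, 65, 0, 0, 0, 0, 0, -0.1208, 65, 0, 0, 0, 0, 0, -0.1208, 65, 0, 0, 0, 0, 0, -0.1208, 65, 0, 0, 0, 0, 0, -0.1208, 65, 0, 0, 0, 0, 0, 0, 20, 0, 0, 0, 0, 0, 0]}}

```text
time: 33.0
position: [0.5613, 0.236, 0.0433]
orientation: [0.936, -0.352, -0.0, 0.0]
contact_force: [0.4, -0.3, 0.6]
finger_gap: 0.052
grasp_force: 0.0
```

Call:
{"method": "step_arm", "body": {"rows": [20, 0, 0, 0, 0, 0, 0, 20, 0, 0, 0, 0, 0, 0, 20, 0, 0, 0, 0, 0, 0, 20, 0, 0, 0, 0, 0, 0]}}

```text
time: 33.4
position: [0.5614, 0.2359, 0.0436]
orientation: [0.936, -0.351, 0.0, 0.0]
contact_force: [-0.2, -0.7, 1.0]
finger_gap: 0.0345
grasp_force: 59.9
```

Run:
```python
from h import *
go(*pocket(1),.2,182.5)
s=snap('wrist','wb');snap('top','tb');snap('scene','sb');p=arm.read_state()['position']
for f in('wb','tb','sb'):
        v=ring(load(f),p);print('  ',f,' '.join('%d'%x for x in v))
```

```text
t33.4 at [561.4 235.9  43.6] phi -41.1 gap 34.5 F [-0.2 -0.7  1. ] g 60 | shift [ 103.5  194.9 -156.4] turn [-0.   -0.    2.38]
   wb 106 105 105 105 104 106 106 105 97 75 72 54 33 24 19 37 61 37 28 32 32 32 31 32 39 38 41 32 34 40 39 40 32 31 31 31 30 25 27 30 51 43 29 27 61 71 75 80 103 104 104 103 105 105 106 103 93 84 74 69 64 62 55 40 37 38 38 63 73 75 88 93
   tb 112 86 65 56 56 54 41 38 39 34 38 36 40 45 50 55 57 58 59 60 61 62 66 68 67 70 72 75 79 84 90 99 110 118 121 121 119 118 115 110 102 86 65 52 48 47 47 46 44 45 56 74 90 99 106 110 114 117 119 120 117 106 70 29 15 17 33 74 104 118 124 122
   sb 12 32 60 83 99 106 108 109 109 108 108 108 107 105 103 101 94 84 68 49 32 18 11 11 12 10 8 10 11 12 13 13 13 12 10 9 10 12 15 16 21 38 61 79 92 101 105 107 108 109 109 109 109 109 109 106 100 91 73 49 23 7 8 17 24 26 23 16 5 8 8 5
```

Call:
{"method": "step_arm", "body": {"rows": [20, 0, 0, -20, 0, 0, 0, 20, 0, 0, -30, 0, 0, 0, 20, 0, 0, -40, 0, 0, 0, 20, 14.8, 27.85, 0, 0, 0, 0, 20, 14.8, 27.85, 0, 0, 0, 0, 20, 14.8, 27.85, 0, 0, 0, 0, 20, 14.8, 27.85, 0, 0, 0, 0, 20, 14.8, 27.85, 0, 0, 0, 0, 20, 14.8, 27.85, 0, 0, 0, 0, 20, 14.8, 27.85, 0, 0, 0, 0, 20, 0, 0, 0, 0, 0, 0.12, 20, 0, 0, 0, 0, 0, 0.12]}}

```text
time: 34.75
position: [0.5111, 0.02, 0.1333]
orientation: [0.886, -0.463, -0.0, -0.0]
contact_force: [0.3, 1.2, -1.6]
finger_gap: 0.0347
grasp_force: 60.4
```

Call:
{"method": "step_arm", "body": {"rows": [20, 0, 0, 0, 0, 0, 0.12, 20, 0, 0, 0, 0, 0, 0.12, 20, 0, 0, 0, 0, 0, 0.12, 20, 0, 0, 0, 0, 0, 0.12, 20, 0, 0, 0, 0, 0, 0.12, 20, 0, 0, 0, 0, 0, 0.12, 20, 0, 0, 0, 0, 0, 0.12, 20, 0, 0, 0, 0, 0, 0.12, 20, 0, 0, 0, 0, 0, 0.12, 20, 0, 0, 0, 0, 0, 0.12, 20, 0, 0, 0, 0, 0, 0.12, 20, 0, 0, 0, 0, 0, 0.12]}}

```text
time: 35.95
position: [0.5113, 0.021, 0.1331]
orientation: [-0.361, 0.932, 0.0, -0.0]
contact_force: [-0.4, 0.4, -1.7]
finger_gap: 0.0343
grasp_force: 60.5
```

Call:
{"method": "step_arm", "body": {"rows": [20, 0, 0, 0, 0, 0, 0.12, 20, 0, 0, 0, 0, 0, 0.12, 20, 0, 0, 0, 0, 0, 0.12, 20, 0, 0, 0, 0, 0, 0.12, 20, 0, 0, 0, 0, 0, 0.12, 20, 0, 0, 0, 0, 0, 0.12, 20, 0, 0, 0, 0, 0, 0, 20, 0, 0, 0, 0, 0, 0]}}

```text
time: 36.75
position: [0.5113, 0.021, 0.1333]
orientation: [-0.014, 1.0, 0.0, -0.0]
contact_force: [0.5, -0.1, -1.8]
finger_gap: 0.0346
grasp_force: 60.6
```

Run:
```python
from h import *
go(*pocket(1),.0806,181.4)
# collar position of pocket 1 in this view
s=snap('wrist','wc');cv2.imwrite('pics/wcb.png',cv2.resize(s['color'][120:400,140:520,::-1],None,fx=2.1,fy=2.1,interpolation=cv2.INTER_CUBIC))
```

```text
t36.8 at [511.3  21.  133.3] phi -178.4 gap 34.6 F [ 0.5 -0.1 -1.8] g 61 | shift [ 0.1  0.  52.7] turn [ 0.    -0.     0.004]
```

Call:
{"method": "step_arm", "body": {"rows": [20, 0, 0, 12, 0, 0, 0, 20, 0, 0, 12, 0, 0, 0, 20, 0, 0, 8, 0, 0, 0, 20, 0, 0, 4, 0, 0, 0, 20, 0, 0, 4, 0, 0, 0, 20, 0, 0, 3, 0, 0, 0, 20, 0, 0, 0, 0, 0, 0]}}

```text
time: 37.5
position: [0.5113, 0.021, 0.0903]
orientation: [-0.012, 1.0, 0.0, -0.0]
contact_force: [-0.1, -0.1, -2.0]
finger_gap: 0.0346
grasp_force: 60.6
```

Already below the collar rim without contact, so I'll go on down.

Call:
{"method": "step_arm", "body": {"rows": [20, 0, 0, 3, 0, 0, 0, 20, 0, 0, 3, 0, 0, 0, 20, 0, 0, 2, 0, 0, 0, 20, 0, 0, 1, 0, 0, 0, 20, 0, 0, 0, 0, 0, 0]}}

```text
time: 38.0
position: [0.5113, 0.021, 0.0813]
orientation: [-0.012, 1.0, 0.0, -0.0]
contact_force: [-0.3, -1.2, -1.6]
finger_gap: 0.0343
grasp_force: 60.6
```

Call:
{"method": "step_arm", "body": {"rows": [20, 0, 0, 0.7, 0, 0, 0, 70, 0, 0, 0, 0, 0, 0, 70, 0, 0, 0, 0, 0, 0, 70, 0, 0, 0, 0, 0, 0, 70, 0, 0, -25, 0, 0, 0, 70, 0, 0, -35, 0, 0, 0, 70, 0, 0, -40, 0, 0, 0, 70, 0, 0, -40, 0, 0, 0, 70, 0, 0, -40, 0, 0, 0, 70, 0, 0, 0, 0, 0, 0]}}

```text
time: 39.0
position: [0.5127, 0.021, 0.2666]
orientation: [-0.012, 1.0, 0.0, 0.004]
contact_force: [0.1, 0.7, -0.4]
finger_gap: 0.0704
grasp_force: 0.0
```

Run:
```python
from h import *
s=snap('wrist','wd');snap('top','td')
p=pocket(1)
for f in('wd','td'):
    v=ring(load(f),p,z=.073);print(f,' '.join('%d'%x for x in v[26:48]))
# head-top pixels: bright annulus -> centre
def show(u,v,n=14):
    pass
print(proj(s,(*p,.113)),[proj(s,(p[0]+.036*np.cos(a),p[1]+.036*np.sin(a),.073)).round(1) for a in np.radians([179,184,189])])
cv2.imwrite('pics/wdb.png',cv2.resize(s['color'][60:330,180:480,::-1],None,fx=2.2,fy=2.2,interpolation=cv2.INTER_CUBIC))
go(.45,.3665,.28,229)
```

```text
wd 48 43 39 40 43 35 35 39 33 32 36 38 36 33 37 43 40 46 46 46 49 46
td 35 36 37 39 41 43 44 45 47 49 51 51 52 52 53 53 54 54 55 55 54 55
[325.21697826 179.85327949] [array([326.7, 139.5]), array([323.9, 139.5]), array([321.1, 139.8])]
t39.1 at [511.9  21.  261.6] phi -178.6 gap 69.9 F [ 0.3 -1.  -0.4] g 0 | shift [ 53.3 346.9 -18.5] turn [-0.001  0.002 -0.831]
```

View pics/wdb.png

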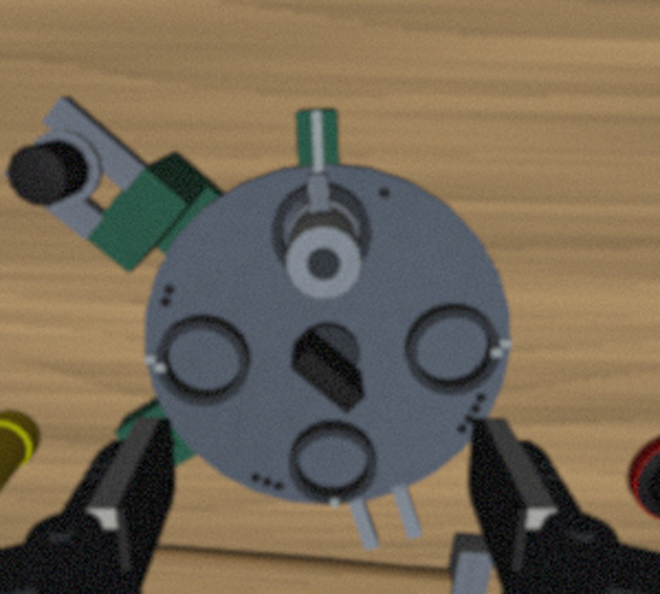

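Nose of head 1 at (318,178) sits exactly on the line toward the pointer (318,140), and its foot is inside the collar. Next is head 2, viewed from its nose side.

Call:
{"method": "step_arm", "body": {"rows": [80, 5.3, 34.7, -2, 0, 0, 0, 80, 5.3, 34.7, -2, 0, 0, 0, 80, 5.3, 34.7, -2, 0, 0, 0, 80, 5.3, 34.7, -2, 0, 0, 0, 80, 5.3, 34.7, -2, 0, 0, 0, 80, 5.3, 34.7, -2, 0, 0, 0, 80, 5.3, 34.7, -2, 0, 0, 0, 80, 5.3, 34.7, -2, 0, 0, 0, 80, 5.3, 34.7, -2, 0, 0, 0, 80, 5.3, 34.7, -2, 0, 0, 0, 80, 0, 0, 0, 0, 0, 0.118, 80, 0, 0, 0, 0, 0, 0.118]}}

```text
time: 40.3
position: [0.4491, 0.3675, 0.2786]
orientation: [0.107, 0.994, -0.001, -0.001]
contact_force: [-0.5, -0.5, -0.4]
finger_gap: 0.0804
grasp_force: 0.0
```

Call:
{"method": "step_arm", "body": {"rows": [80, 0, 0, 0, 0, 0, 0.118, 80, 0, 0, 0, 0, 0, 0.118, 80, 0, 0, 0, 0, 0, 0.118, 80, 0, 0, 0, 0, 0, 0.118, 80, 0, 0, 0, 0, 0, 0.118, 80, 0, 0, 0, 0, 0, 0.118, 80, 0, 0, 0, 0, 0, 0.118, 80, 0, 0, 0, 0, 0, 0.118, 80, 0, 0, 0, 0, 0, 0.118, 80, 0, 0, 0, 0, 0, 0.118, 80, 0, 0, 0, 0, 0, 0.118, 80, 0, 0, 0, 0, 0, 0.118]}}

```text
time: 41.5
position: [0.4496, 0.3663, 0.2791]
orientation: [0.728, 0.685, -0.001, -0.0]
contact_force: [-0.3, -0.4, -0.7]
finger_gap: 0.0802
grasp_force: 0.0
```

Call:
{"method": "step_arm", "body": {"rows": [80, 0, 0, 25, 0, 0, 0.118, 80, 0, 0, 25, 0, 0, 0, 80, 0, 0, 0, 0, 0, 0, 80, 0, 0, 0, 0, 0, 0]}}

```text
time: 41.9
position: [0.4494, 0.3662, 0.2302]
orientation: [0.766, 0.643, -0.001, -0.0]
contact_force: [0.9, -0.2, -0.3]
finger_gap: 0.0797
grasp_force: 0.0
```

```bash
cat >> h.py <<'E'
from scipy.optimize import minimize
def fit(s,xy0,hgt,a0,z0=0.):
    "head pose by matching low-saturation mask to the projected silhouette (body, foot, nose): x,y,angle"
    sat=cv2.cvtColor(s['color'],cv2.COLOR_RGB2HSV)[:,:,1]; m=(cv2.GaussianBlur(sat,(3,3),0)<72).astype(np.uint8)*255
    S=4;t=np.linspace(0,2*np.pi,40,endpoint=False)
    u0,v0=(proj(s,(*xy0,z0+.03))-70).astype(int);u0=max(u0,0);v0=max(v0,0)
    mm=cv2.resize(m[v0:v0+140,u0:u0+140],None,fx=S,fy=S,interpolation=cv2.INTER_LINEAR)/255.
    def mask(x,y,a):
        im=np.zeros(mm.shape,np.uint8);n=np.array([np.cos(a),np.sin(a)]);q=np.array([-n[1],n[0]])
        rings=lambda r,z:[(x+r*np.cos(k),y+r*np.sin(k),z0+z) for k in t for z in z]
        box=[(x+n[0]*i+q[0]*j,y+n[1]*i+q[1]*j,z0+k) for i in(.01,.036) for j in(-.005,.005) for k in(.024,.036)]
        for P in(rings(.018,(.018,hgt)),rings(.02,(0,.018)),box):
            p=np.array([(proj(s,X)-[u0,v0]+.5)*S-.5 for X in P],np.float32);cv2.fillConvexPoly(im,cv2.convexHull(p).astype(np.int32),1)
        return im
    def cost(p):
        k=mask(p[0]/1e3,p[1]/1e3,np.radians(p[2])); w=cv2.dilate(k,np.ones((17,17),np.uint8))
        return np.abs(mm-k)[w>0].sum()/k.sum()
    best=min((minimize(cost,[xy0[0]*1e3,xy0[1]*1e3,a],method='Nelder-Mead',options=dict(initial_simplex=np.array([[0,0,0],[4,0,0],[0,4,0],[0,0,15]])+[xy0[0]*1e3,xy0[1]*1e3,a],maxiter=80)) for a in a0),key=lambda r:r.fun)
    return best.x.round(1),round(best.fun,3)
E
python3 - <<'E'
from h import *
s=snap('wrist','we');snap('top','te')
go(.45,.3665,.063,80)
print('h2',fit(s,(.45,.3665),.096,[30,50,70]))
for f in('wa','ta','sa'): print(f,fit(load(f),(.45,.3665),.096,[30,50,70]),fit(load(f),(.5445,.362) if 0 else (.5625,.362),.116,[-17]),fit(load(f),(.445,.2575),.136,[-93]))
print('h1 check',fit(load('wb'),(.5614,.2359),.076,[-39]),fit(load('wa'),(.5614,.2359),.076,[-39]))
E
```

```text
t42.0 at [450.  366.7 231.8] phi 80.0 gap 79.9 F [ 0.5  1.5 -0.2] g 0 | shift [-3.000e-01 -1.000e-01  1.688e+02] turn [ 0.001 -0.001  0.   ]Traceback (most recent call last):
  File "<stdin>", line 4, in <module>
  File "h.py", line 46, in fit
    best=min((minimize(cost,[xy0[0]*1e3,xy0[1]*1e3,a],method='Nelder-Mead',options=dict(initial_simplex=np.array([[0,0,0],[4,0,0],[0,4,0],[0,0,15]])+[xy0[0]*1e3,xy0[1]*1e3,a],maxiter=80)) for a in a0),key=lambda r:r.fun)
  File "h.py", line 46, in <genexpr>
    best=min((minimize(cost,[xy0[0]*1e3,xy0[1]*1e3,a],method='Nelder-Mead',options=dict(initial_simplex=np.array([[0,0,0],[4,0,0],[0,4,0],[0,0,15]])+[xy0[0]*1e3,xy0[1]*1e3,a],maxiter=80)) for a in a0),key=lambda r:r.fun)
              ~~~~~~~~^^^^^^^^^^^^^^^^^^^^^^^^^^^^^^^^^^^^^^^^^^^^^^^^^^^^^^^^^^^^^^^^^^^^^^^^^^^^^^^^^^^^^^^^^^^^^^^^^^^^^^^^^^^^^^^^^^^^^^^^^^^^^^^^^^^^^^^^^^^^^^^^^^^^^^^^^^^^^^^^^^^^^
    res = _minimize_neldermead(fun, x0, args, callback, bounds=bounds,
                               **options)
    fsim[k] = func(sim[k])
              ~~~~^^^^^^^^
    fx = function(np.copy(x), *(wrapper_args + args))
  File "h.py", line 44, in cost
    k=mask(p[0]/1e3,p[1]/1e3,np.radians(p[2])); w=cv2.dilate(k,np.ones((17,17),np.uint8))
  File "h.py", line 40, in mask
    for P in(rings(.018,(.018,hgt)),rings(.02,(0,.018)),box):
             ~~~~~^^^^^^^^^^^^^^^^^
  File "h.py", line 38, in <lambda>
    rings=lambda r,z:[(x+r*np.cos(k),y+r*np.sin(k),z0+z) for k in t for z in z]
                                                                             ^
UnboundLocalError: cannot access local variable 'z' where it is not associated with a value
```

```bash
sed -i 's/rings=lambda r,z:\(.*\) for z in z\]/rings=lambda r,zz:\1 for z in zz]/' h.py
python3 - <<'E'
from h import *
s=load('we')
print('h2',fit(s,(.45,.3665),.096,[30,50,70]))
for f in('wa','ta','sa'): print(f,fit(load(f),(.45,.3665),.096,[30,50,70]),fit(load(f),(.5625,.362),.116,[-17]),fit(load(f),(.445,.2575),.136,[-93]))
print('h1 check',fit(load('wb'),(.5614,.2359),.076,[-39]),fit(load('wa'),(.5614,.2359),.076,[-39]))
E
```

```text
h2 (array([449.6, 366.8,  62.3]), np.float64(0.04))
wa (array([449.4, 367.9,  59.4]), np.float64(0.048)) (array([562.2, 363.9, -12.4]), np.float64(0.057)) (array([444.3, 259. , -93.9]), np.float64(0.04))
ta (array([450.5, 368.8,  48.7]), np.float64(0.312)) (array([566.5, 363.2, -13.6]), np.float64(0.361)) (array([445.7, 259.1, -95. ]), np.float64(0.148))
sa (array([449. , 367.4,  64.2]), np.float64(0.158)) (array([549.8, 370.4, -18.5]), np.float64(0.291)) (array([442.6, 259.4, -92.3]), np.float64(0.151))
h1 check (array([560.2, 236.5, -35.6]), np.float64(0.046)) (array([561. , 235.5, -35.2]), np.float64(0.05))
```

Call:
{"method": "step_arm", "body": {"rows": [80, 0, 0, 25, 0, 0, 0, 80, 0, 0, 28, 0, 0, 0, 80, 0, 0, 28, 0, 0, 0, 80, 0, 0, 28, 0, 0, 0, 80, 0, 0, 28, 0, 0, 0, 80, 0, 0, 20, 0, 0, 0, 80, 0, 0, 14, 0, 0, 0, 80, 0, 0, 0, 0, 0, 0, 20, 0, 0, 0, 0, 0, 0, 20, 0, 0, 0, 0, 0, 0, 20, 0, 0, 0, 0, 0, 0, 20, 0, 0, 0, 0, 0, 0]}}

```text
time: 43.2
position: [0.4503, 0.367, 0.0613]
orientation: [0.766, 0.643, 0.001, -0.0]
contact_force: [-1.4, 0.7, 7.2]
finger_gap: 0.0351
grasp_force: 59.4
```

Call:
{"method": "step_arm", "body": {"rows": [20, 0, 0, 0, 0, 0, 0, 20, 0, 0, 0, 0, 0, 0, 65, 0, 0, 0, 0, 0, 0, 65, 0, 0, 0, 0, 0, 0, 65, 0, 0, 0, 0, 0, 0, 65, 0, 0, 0, 0, 0, -0.1208, 65, 0, 0, 0, 0, 0, -0.1208, 65, 0, 0, 0, 0, 0, -0.1208, 65, 0, 0, 0, 0, 0, -0.1208, 65, 0, 0, 0, 0, 0, -0.1208, 65, 0, 0, 0, 0, 0, -0.1208, 65, 0, 0, 0, 0, 0, -0.1208]}}

```text
time: 44.4
position: [0.4498, 0.3665, 0.0596]
orientation: [0.433, 0.902, -0.0, -0.0]
contact_force: [0.5, 0.4, -0.8]
finger_gap: 0.065
grasp_force: 0.0
```

Call:
{"method": "step_arm", "body": {"rows": [65, 0, 0, 0, 0, 0, -0.1208, 65, 0, 0, 0, 0, 0, -0.1208, 65, 0, 0, 0, 0, 0, -0.1208, 65, 0, 0, 0, 0, 0, -0.1208, 65, 0, 0, 0, 0, 0, -0.1208, 65, 0, 0, 0, 0, 0, -0.1208, 65, 0, 0, 0, 0, 0, 0, 20, 0, 0, 0, 0, 0, 0, 20, 0, 0, 0, 0, 0, 0, 20, 0, 0, 0, 0, 0, 0, 20, 0, 0, 0, 0, 0, 0, 20, 0, 0, 0, 0, 0, 0]}}

```text
time: 45.6
position: [0.4499, 0.3666, 0.0599]
orientation: [0.088, 0.996, 0.0, 0.0]
contact_force: [0.4, 0.4, 1.0]
finger_gap: 0.0347
grasp_force: 60.0
```

Run:
```python
from h import *
go(*pocket(2),.2,22)
s=snap('wrist','wf');p=arm.read_state()['position'][:2]
print(fit(s,p,.096,[62]))
```

```text
t45.6 at [449.9 366.6  59.9] phi 169.9 gap 34.7 F [0.4 0.4 1. ] g 60 | shift [-212.9 -384.8 -140.1] turn [ 0.    -0.     2.582]
(array([450.7, 367.1,  63.1]), np.float64(0.047))
```

Call:
{"method": "step_arm", "body": {"rows": [20, 0, 0, -20, 0, 0, 0, 20, 0, 0, -40, 0, 0, 0, 20, 0, 0, -45, 0, 0, 0, 20, 0, 0, -45, 0, 0, 0, 20, -16.4, -29.6, 0, 0, 0, 0, 20, -16.4, -29.6, 0, 0, 0, 0, 20, -16.4, -29.6, 0, 0, 0, 0, 20, -16.4, -29.6, 0, 0, 0, 0, 20, -16.4, -29.6, 0, 0, 0, 0, 20, -16.4, -29.6, 0, 0, 0, 0, 20, -16.4, -29.6, 0, 0, 0, 0, 20, -16.4, -29.6, 0, 0, 0, 0]}}

```text
time: 46.85
position: [0.5379, 0.1091, 0.2093]
orientation: [0.088, 0.996, -0.0, -0.0]
contact_force: [0.3, -0.0, -1.8]
finger_gap: 0.035
grasp_force: 60.6
```

Call:
{"method": "step_arm", "body": {"rows": [20, -16.4, -29.6, 0, 0, 0, 0, 20, -16.4, -29.6, 0, 0, 0, 0, 20, -16.4, -29.6, 0, 0, 0, 0, 20, -16.4, -29.6, 0, 0, 0, 0, 20, -16.4, -29.6, 0, 0, 0, 0, 20, 0, 0, 0, 0, 0, 0.1178, 20, 0, 0, 0, 0, 0, 0.1178, 20, 0, 0, 0, 0, 0, 0.1178, 20, 0, 0, 0, 0, 0, 0.1178, 20, 0, 0, 0, 0, 0, 0.1178, 20, 0, 0, 0, 0, 0, 0.1178, 20, 0, 0, 0, 0, 0, 0.1178]}}

```text
time: 48.05
position: [0.5925, -0.0495, 0.2091]
orientation: [0.482, 0.876, -0.0, -0.001]
contact_force: [0.2, -0.4, -2.6]
finger_gap: 0.0346
grasp_force: 60.7
```

Call:
{"method": "step_arm", "body": {"rows": [20, 0, 0, 0, 0, 0, 0.1178, 20, 0, 0, 0, 0, 0, 0.1178, 20, 0, 0, 0, 0, 0, 0.1178, 20, 0, 0, 0, 0, 0, 0.1178, 20, 0, 0, 0, 0, 0, 0.1178, 20, 0, 0, 0, 0, 0, 0.1178, 20, 0, 0, 0, 0, 0, 0.1178, 20, 0, 0, 0, 0, 0, 0.1178, 20, 0, 0, 0, 0, 0, 0.1178, 20, 0, 0, 0, 0, 0, 0.1178, 20, 0, 0, 0, 0, 0, 0.1178, 20, 0, 0, 0, 0, 0, 0.1178]}}

```text
time: 49.25
position: [0.5925, -0.0495, 0.2091]
orientation: [0.935, 0.354, -0.001, -0.0]
contact_force: [0.5, -0.4, -1.5]
finger_gap: 0.0349
grasp_force: 60.8
```

Call:
{"method": "step_arm", "body": {"rows": [20, 0, 0, 20, 0, 0, 0.1178, 20, 0, 0, 20, 0, 0, 0.1178, 20, 0, 0, 20, 0, 0, 0.1178, 20, 0, 0, 10, 0, 0, 0, 20, 0, 0, 0, 0, 0, 0, 20, 0, 0, 0, 0, 0, 0]}}

```text
time: 49.85
position: [0.5929, -0.0495, 0.1403]
orientation: [0.982, 0.188, 0.0, 0.0]
contact_force: [0.9, -0.2, -2.0]
finger_gap: 0.0348
grasp_force: 60.7
```

Run:
```python
from h import *
go(*pocket(2),.0975,21.4)
```

```text
t49.9 at [592.9 -49.5 140.3] phi 21.6 gap 34.8 F [ 0.9 -0.2 -2. ] g 61 | shift [-0.5 -0.2 42.8] turn [ 0.    -0.     0.004]
```

Call:
{"method": "step_arm", "body": {"rows": [20, -0.5, -0.2, 12, 0, 0, 0, 20, 0, 0, 10, 0, 0, 0, 20, 0, 0, 5, 0, 0, 0, 20, 0, 0, 4, 0, 0, 0, 20, 0, 0, 4, 0, 0, 0, 20, 0, 0, 0, 0, 0, 0]}}

```text
time: 50.45
position: [0.592, -0.0495, 0.1042]
orientation: [0.982, 0.186, -0.0, -0.0]
contact_force: [-0.4, 0.1, -2.1]
finger_gap: 0.0349
grasp_force: 60.7
```

Call:
{"method": "step_arm", "body": {"rows": [20, 0, 0, 3, 0, 0, 0, 20, 0, 0, 3, 0, 0, 0, 20, 0, 0, 1.5, 0, 0, 0, 20, 0, 0, 0.5, 0, 0, 0, 20, 0, 0, 0, 0, 0, 0]}}

```text
time: 50.95
position: [0.5923, -0.0495, 0.097]
orientation: [0.982, 0.186, 0.0, 0.0]
contact_force: [-0.8, -0.2, -0.3]
finger_gap: 0.0347
grasp_force: 61.1
```

Call:
{"method": "step_arm", "body": {"rows": [70, 0, 0, 0, 0, 0, 0, 70, 0, 0, 0, 0, 0, 0, 70, 0, 0, 0, 0, 0, 0, 70, 0, 0, -25, 0, 0, 0, 70, 0, 0, -35, 0, 0, 0, 70, 0, 0, -40, 0, 0, 0, 70, 0, 0, -40, 0, 0, 0, 70, 0, 0, -40, 0, 0, 0, 80, 10.2, -32.9, 0, 0, 0, 0, 80, 10.2, -32.9, 0, 0, 0, 0, 80, 10.2, -32.9, 0, 0, 0, 0, 80, 10.2, -32.9, 0, 0, 0, 0]}}

```text
time: 52.15
position: [0.5819, 0.0891, 0.277]
orientation: [0.983, 0.186, 0.0, -0.0]
contact_force: [1.0, -0.0, -0.1]
finger_gap: 0.0801
grasp_force: 0.0
```

Call:
{"method": "step_arm", "body": {"rows": [80, 10.2, -32.9, 0, 0, 0, 0, 80, 10.2, -32.9, 0, 0, 0, 0, 80, 10.2, -32.9, 0, 0, 0, 0, 80, 10.2, -32.9, 0, 0, 0, 0, 80, 10.2, -32.9, 0, 0, 0, 0, 80, 10.2, -32.9, 0, 0, 0, 0, 80, 10.2, -32.9, 0, 0, 0, 0, 80, 10.2, -32.9, 0, 0, 0, 0, 80, 0, 0, 0, 0, 0, -0.1143, 80, 0, 0, 0, 0, 0, -0.1143, 80, 0, 0, 0, 0, 0, -0.1143, 80, 0, 0, 0, 0, 0, -0.1143]}}

```text
time: 53.35
position: [0.5799, 0.3117, 0.2789]
orientation: [0.892, 0.452, -0.0, -0.021]
contact_force: [0.9, -0.2, -0.3]
finger_gap: 0.08
grasp_force: 0.0
```

Call:
{"method": "step_arm", "body": {"rows": [80, 0, 0, 0, 0, 0, -0.1143, 80, 0, 0, 0, 0, 0, -0.1143, 80, 0, 0, 0, 0, 0, -0.1143, 80, 0, 0, 0, 0, 0, -0.1143, 80, 0, 0, 0, 0, 0, -0.1143, 80, 0, 0, 0, 0, 0, -0.1143, 80, 0, 0, 0, 0, 0, -0.1143, 80, 0, 0, 0, 0, 0, -0.1143, 80, 0, 0, 0, 0, 0, 0, 80, 0, 0, 0, 0, 0, 0]}}

```text
time: 54.35
position: [0.5799, 0.3115, 0.2789]
orientation: [0.604, 0.797, 0.009, -0.019]
contact_force: [0.6, -0.1, 0.7]
finger_gap: 0.08
grasp_force: 0.0
```

Run:
```python
from h import *
s=snap('wrist','wg');f=fit(s,(.5625,.3632),.116,[-12]);print(f)
t=load('top0');print('purple',ray(t,236*.8,203*.8,0))
go(f[0][0]/1e3,f[0][1]/1e3,.081,100)
```

```text
(array([562. , 362.9, -13.6]), np.float64(0.044))
purple [0.64733581 0.39395964 0.        ]
t54.4 at [579.9 311.6 278.9] phi 105.7 gap 80.0 F [ 0.4 -0.4  1. ] g 0 | shift [ 46.1  -1.6 200. ] turn [-0.011 -0.04   0.099]
```

The j6 range limited that sweep and left a slight tilt. I'll right it first.

Call:
{"method": "step_arm", "body": {"rows": [80, 0, 0, 0, -0.011, -0.04, 0.099, 80, 26.8, -4.3, 0, 0, 0, 0, 80, 26.8, -4.3, 0, 0, 0, 0, 80, 0, 0, 40, 0, 0, 0, 80, 0, 0, 0, 0, 0, 0]}}

```text
time: 54.9
position: [0.5596, 0.3622, 0.232]
orientation: [0.642, 0.767, -0.005, -0.002]
contact_force: [0.1, -0.7, -2.0]
finger_gap: 0.0796
grasp_force: 0.0
```

Run:
```python
from h import *
print(np.round(arm.read_state()['joint_positions'],2))
s=snap('wrist','wg2');f=fit(s,(.5625,.3632),.116,[-12]);print(f)
go(.5625,.3632,.081,100)
```

```text
[0.57 0.4  0.55 1.73 0.   1.97]
(array([562.1, 362.9, -14.2]), np.float64(0.044))
t55.0 at [560.6 362.1 235.8] phi 100.1 gap 80.2 F [-0.6 -0.3  0.1] g 0 | shift [  1.1   3.  154.7] turn [-0.006  0.002  0.002]
```

Call:
{"method": "step_arm", "body": {"rows": [80, 1, 2, 20, 0, 0, 0, 80, 0, 0, 27, 0, 0, 0, 80, 0, 0, 27, 0, 0, 0, 80, 0, 0, 27, 0, 0, 0, 80, 0, 0, 27, 0, 0, 0, 80, 0, 0, 16, 0, 0, 0, 80, 0, 0, 10, 0, 0, 0, 80, 0, 0, 0, 0, 0, 0]}}

```text
time: 55.75
position: [0.5644, 0.364, 0.0855]
orientation: [0.642, 0.767, 0.0, -0.0]
contact_force: [-0.5, 0.1, -0.1]
finger_gap: 0.0801
grasp_force: 0.0
```

Run:
```python
from h import *
go(.5625,.3632,.081,100)
```

```text
t55.8 at [564.4 364.   85.5] phi 100.1 gap 80.1 F [-0.5  0.1 -0.1] g 0 | shift [-0.5 -2.   4.5] turn [ 0.    -0.001  0.002]
```

Call:
{"method": "step_arm", "body": {"rows": [80, -0.5, -2, 4, 0, 0, 0, 20, 0, 0, 0, 0, 0, 0, 20, 0, 0, 0, 0, 0, 0, 20, 0, 0, 0, 0, 0, 0, 20, 0, 0, 0, 0, 0, 0, 20, 0, 0, 0, 0, 0, 0, 20, 0, 0, 0, 0, 0, 0, 65, 0, 0, 0, 0, 0, 0, 65, 0, 0, 0, 0, 0, 0, 65, 0, 0, 0, 0, 0, 0, 65, 0, 0, 0, 0, 0, -0.1208, 65, 0, 0, 0, 0, 0, -0.1208]}}

```text
time: 56.95
position: [0.5618, 0.3633, 0.0806]
orientation: [0.543, 0.84, 0.0, -0.0]
contact_force: [0.9, 0.0, 0.0]
finger_gap: 0.065
grasp_force: 0.0
```

Call:
{"method": "step_arm", "body": {"rows": [65, 0, 0, 0, 0, 0, -0.1208, 65, 0, 0, 0, 0, 0, -0.1208, 65, 0, 0, 0, 0, 0, -0.1208, 65, 0, 0, 0, 0, 0, -0.1208, 65, 0, 0, 0, 0, 0, -0.1208, 65, 0, 0, 0, 0, 0, -0.1208, 65, 0, 0, 0, 0, 0, -0.1208, 65, 0, 0, 0, 0, 0, -0.1208, 65, 0, 0, 0, 0, 0, -0.1208, 65, 0, 0, 0, 0, 0, -0.1208, 65, 0, 0, 0, 0, 0, -0.1208, 65, 0, 0, 0, 0, 0, 0]}}

```text
time: 58.15
position: [0.5618, 0.3633, 0.0807]
orientation: [-0.089, 0.996, 0.0, -0.0]
contact_force: [0.2, 1.0, -0.0]
finger_gap: 0.065
grasp_force: 0.0
```

Call:
{"method": "step_arm", "body": {"rows": [20, 0, 0, 0, 0, 0, 0, 20, 0, 0, 0, 0, 0, 0, 20, 0, 0, 0, 0, 0, 0, 20, 0, 0, 0, 0, 0, 0, 20, 0, 0, 0, 0, 0, 0]}}

```text
time: 58.65
position: [0.562, 0.3633, 0.0811]
orientation: [-0.088, 0.996, 0.0, 0.0]
contact_force: [-0.1, -0.8, 0.8]
finger_gap: 0.0349
grasp_force: 59.8
```

Run:
```python
from h import *
s=snap('wrist','wh');p=arm.read_state()['position'][:2]
print(fit(s,p,.116,[-13]))
go(*pocket(3),.2,190+17.5)
```

```text
(array([563.3, 364.1, -14.1]), np.float64(0.032))
t58.7 at [562.  363.3  81. ] phi -169.9 gap 34.9 F [ 0.2 -0.7  2.1] g 60 | shift [ -41.  -344.2 -119.1] turn [ 0.     0.    -0.303]
```

Call:
{"method": "step_arm", "body": {"rows": [20, 0, 0, -20, 0, 0, 0, 20, 0, 0, -35, 0, 0, 0, 20, 0, 0, -45, 0, 0, 0, 20, -3.7, -31.3, 0, 0, 0, 0, 20, -3.7, -31.3, 0, 0, 0, 0, 20, -3.7, -31.3, 0, 0, 0, 0, 20, -3.7, -31.3, 0, 0, 0, 0, 20, -3.7, -31.3, 0, 0, 0, 0, 20, -3.7, -31.3, 0, 0, 0, 0, 20, -3.7, -31.3, 0, 0, 0, 0, 20, -3.7, -31.3, 0, 0, 0, 0, 20, -3.7, -31.3, 0, 0, 0, 0]}}

```text
time: 59.9
position: [0.6443, 0.0907, 0.1802]
orientation: [-0.088, 0.996, 0.0, -0.0]
contact_force: [0.2, 0.7, -2.6]
finger_gap: 0.0346
grasp_force: 60.3
```

Call:
{"method": "step_arm", "body": {"rows": [20, -3.7, -31.3, 0, 0, 0, 0, 20, -3.7, -31.2, 0, 0, 0, 0, 20, 0, 0, 0, 0, 0, -0.105, 20, 0, 0, 0, 0, 0, -0.105, 20, 0, 0, 0, 0, 0, -0.105, 20, 0, 0, 15, 0, 0, 0, 20, 0, 0, 15, 0, 0, 0, 20, 0, 0, 0, 0, 0, 0, 20, 0, 0, 0, 0, 0, 0]}}

```text
time: 60.8
position: [0.6623, 0.0317, 0.1505]
orientation: [-0.244, 0.97, 0.0, -0.0]
contact_force: [0.3, -0.5, -2.8]
finger_gap: 0.0345
grasp_force: 60.6
```

Run:
```python
from h import *
go(*pocket(3),.118,208.2)
```

```text
t60.8 at [662.3  31.7 150.5] phi -151.8 gap 34.5 F [ 0.3 -0.5 -2.8] g 61 | shift [-0.4 -0.4 32.5] turn [ 0.001 -0.001 -0.   ]
```

Place z is about 0.118 and the rim is at about 0.132.

Call:
{"method": "step_arm", "body": {"rows": [20, -0.4, -0.4, 10, 0, 0, 0, 20, 0, 0, 5, 0, 0, 0, 20, 0, 0, 4, 0, 0, 0, 20, 0, 0, 4, 0, 0, 0, 20, 0, 0, 0, 0, 0, 0]}}

```text
time: 61.3
position: [0.6629, 0.0315, 0.1271]
orientation: [-0.244, 0.97, 0.0, -0.0]
contact_force: [-0.5, 0.7, -1.6]
finger_gap: 0.0349
grasp_force: 60.7
```

Call:
{"method": "step_arm", "body": {"rows": [20, 0, 0, 4, 0, 0, 0, 20, 0, 0, 3, 0, 0, 0, 20, 0, 0, 2, 0, 0, 0, 20, 0, 0, 0.5, 0, 0, 0, 20, 0, 0, 0, 0, 0, 0]}}

```text
time: 61.8
position: [0.6631, 0.0316, 0.1182]
orientation: [-0.244, 0.97, 0.0, 0.0]
contact_force: [0.1, 0.2, -2.2]
finger_gap: 0.0348
grasp_force: 60.9
```

Call:
{"method": "step_arm", "body": {"rows": [20, 0, 0, 0.4, 0, 0, 0, 70, 0, 0, 0, 0, 0, 0, 70, 0, 0, 0, 0, 0, 0, 70, 0, 0, 0, 0, 0, 0, 70, 0, 0, -25, 0, 0, 0, 70, 0, 0, -40, 0, 0, 0, 70, 0, 0, -45, 0, 0, 0, 70, 0, 0, -42, 0, 0, 0, 80, 8.55, 30.3, 0, 0, 0, 0, 80, 8.55, 30.3, 0, 0, 0, 0, 80, 8.55, 30.3, 0, 0, 0, 0, 80, 8.55, 30.3, 0, 0, 0, 0]}}

```text
time: 63.0
position: [0.5749, 0.1228, 0.2701]
orientation: [-0.244, 0.97, 0.0, 0.0]
contact_force: [0.1, 0.4, 1.6]
finger_gap: 0.0798
grasp_force: 0.0
```

Call:
{"method": "step_arm", "body": {"rows": [80, 8.55, 30.3, 0, 0, 0, 0, 80, 8.55, 30.3, 0, 0, 0, 0, 80, 8.55, 30.3, 0, 0, 0, 0, 80, 8.55, 30.3, 0, 0, 0, 0, 80, 8.55, 30.3, 0, 0, 0, 0, 80, 8.55, 30.3, 0, 0, 0, 0, 80, 0, 0, 0, 0, 0, 0, 80, 0, 0, 0, 0, 0, 0]}}

```text
time: 63.8
position: [0.4443, 0.2585, 0.2704]
orientation: [-0.244, 0.97, 0.0, 0.001]
contact_force: [-0.2, -0.3, -0.0]
finger_gap: 0.0801
grasp_force: 0.0
```

Run:
```python
from h import *
s=snap('wrist','wi');f=fit(s,(.4445,.2583),.136,[-94]);print(f)
go(.4445,.2583,.101,208)
```

```text
(array([444.4, 258.9, -93.9]), np.float64(0.045))
t63.9 at [444.7 258.  270.2] phi -151.8 gap 79.9 F [ 0.6 -0.1 -0.2] g 0 | shift [  0.2   0.3 169.2] turn [0.    0.001 0.004]
```

Call:
{"method": "step_arm", "body": {"rows": [80, 0, 0, 25, 0, 0, 0, 80, 0, 0, 30, 0, 0, 0, 80, 0, 0, 30, 0, 0, 0, 80, 0, 0, 30, 0, 0, 0, 80, 0, 0, 28, 0, 0, 0, 80, 0, 0, 16, 0, 0, 0, 80, 0, 0, 10, 0, 0, 0, 80, 0, 0, 0, 0, 0, 0, 20, 0, 0, 0, 0, 0, 0, 20, 0, 0, 0, 0, 0, 0, 20, 0, 0, 0, 0, 0, 0, 20, 0, 0, 0, 0, 0, 0]}}

```text
time: 65.05
position: [0.4451, 0.2585, 0.1022]
orientation: [-0.244, 0.97, 0.001, 0.001]
contact_force: [-0.1, -0.3, 4.7]
finger_gap: 0.0347
grasp_force: 59.8
```

Call:
{"method": "step_arm", "body": {"rows": [20, 0, 0, 0, 0, 0, 0, 20, 0, 0, 0, 0, 0, 0, 65, 0, 0, 0, 0, 0, 0, 65, 0, 0, 0, 0, 0, 0, 65, 0, 0, 0, 0, 0, 0, 65, 0, 0, 0, 0, 0, -0.1208, 65, 0, 0, 0, 0, 0, -0.1208, 65, 0, 0, 0, 0, 0, -0.1208, 65, 0, 0, 0, 0, 0, -0.1208, 65, 0, 0, 0, 0, 0, -0.1208, 65, 0, 0, 0, 0, 0, -0.1208, 65, 0, 0, 0, 0, 0, -0.1208]}}

```text
time: 66.25
position: [0.4445, 0.2581, 0.1008]
orientation: [-0.622, 0.783, 0.0, 0.0]
contact_force: [1.0, -1.5, -0.3]
finger_gap: 0.0653
grasp_force: 0.0
```

Call:
{"method": "step_arm", "body": {"rows": [65, 0, 0, 0, 0, 0, -0.1208, 65, 0, 0, 0, 0, 0, -0.1208, 65, 0, 0, 0, 0, 0, -0.1208, 65, 0, 0, 0, 0, 0, -0.1208, 65, 0, 0, 0, 0, 0, -0.1208, 65, 0, 0, 0, 0, 0, -0.1208, 65, 0, 0, 0, 0, 0, 0, 20, 0, 0, 0, 0, 0, 0, 20, 0, 0, 0, 0, 0, 0, 20, 0, 0, 0, 0, 0, 0, 20, 0, 0, 0, 0, 0, 0, 20, 0, 0, 0, 0, 0, 0]}}

```text
time: 67.45
position: [0.4448, 0.2583, 0.1012]
orientation: [0.858, -0.514, 0.0, -0.0]
contact_force: [0.5, -0.2, 1.5]
finger_gap: 0.0345
grasp_force: 60.3
```

Run:
```python
from h import *
s=snap('wrist','wj');p=arm.read_state()['position'][:2]
print(fit(s,p,.136,[-94]))
go(*pocket(4),.2,126)
```

```text
(array([443.6, 259.9, -93.7]), np.float64(0.032))
t67.5 at [444.7 258.3 101.2] phi -61.8 gap 34.6 F [0.7 0.  2.3] g 60 | shift [202.3 -47.1 -98.9] turn [1.000e-03 1.000e-03 3.005e+00]
```

Call:
{"method": "step_arm", "body": {"rows": [20, 0, 0, -20, 0, 0, 0, 20, 0, 0, -30, 0, 0, 0, 20, 0, 0, -40, 0, 0, 0, 20, 28.9, -6.7, 0, 0, 0, 0, 20, 28.9, -6.7, 0, 0, 0, 0, 20, 28.9, -6.7, 0, 0, 0, 0, 20, 28.9, -6.7, 0, 0, 0, 0, 20, 28.9, -6.7, 0, 0, 0, 0, 20, 28.9, -6.7, 0, 0, 0, 0, 20, 28.9, -6.7, 0, 0, 0, 0, 20, 0, 0, 0, 0, 0, 0.1156, 20, 0, 0, 0, 0, 0, 0.1156]}}

```text
time: 68.7
position: [0.5816, 0.101, 0.1896]
orientation: [0.791, -0.612, -0.001, 0.001]
contact_force: [-0.0, 1.1, -3.6]
finger_gap: 0.0341
grasp_force: 61.0
```

Call:
{"method": "step_arm", "body": {"rows": [20, 0, 0, 0, 0, 0, 0.1156, 20, 0, 0, 0, 0, 0, 0.1156, 20, 0, 0, 0, 0, 0, 0.1156, 20, 0, 0, 0, 0, 0, 0.1156, 20, 0, 0, 0, 0, 0, 0.1156, 20, 0, 0, 0, 0, 0, 0.1156, 20, 0, 0, 0, 0, 0, 0.1156, 20, 0, 0, 0, 0, 0, 0.1156, 20, 0, 0, 0, 0, 0, 0.1156, 20, 0, 0, 0, 0, 0, 0.1156, 20, 0, 0, 0, 0, 0, 0.1156, 20, 0, 0, 0, 0, 0, 0.1156]}}

```text
time: 69.9
position: [0.5811, 0.1019, 0.19]
orientation: [-0.218, 0.976, 0.0, -0.001]
contact_force: [-0.0, 0.6, -3.8]
finger_gap: 0.0345
grasp_force: 61.1
```

Call:
{"method": "step_arm", "body": {"rows": [20, 0, 0, 0, 0, 0, 0.1156, 20, 0, 0, 0, 0, 0, 0.1156, 20, 0, 0, 0, 0, 0, 0.1156, 20, 0, 0, 0, 0, 0, 0.1156, 20, 0, 0, 0, 0, 0, 0.1156, 20, 0, 0, 0, 0, 0, 0.1156, 20, 0, 0, 0, 0, 0, 0.1156, 20, 0, 0, 0, 0, 0, 0.1156, 20, 0, 0, 0, 0, 0, 0.1156, 20, 0, 0, 0, 0, 0, 0.1156, 20, 0, 0, 0, 0, 0, 0.1156, 20, 0, 0, 0, 0, 0, 0.1156]}}

```text
time: 71.1
position: [0.5811, 0.1019, 0.19]
orientation: [0.456, 0.89, -0.0, -0.001]
contact_force: [-0.8, 0.6, -2.6]
finger_gap: 0.0347
grasp_force: 61.1
```

Call:
{"method": "step_arm", "body": {"rows": [20, 0, 0, 10, 0, 0, 0, 20, 0, 0, 10, 0, 0, 0, 20, 0, 0, 0, 0, 0, 0, 20, 0, 0, 0, 0, 0, 0]}}

```text
time: 71.5
position: [0.5811, 0.1019, 0.1701]
orientation: [0.454, 0.891, -0.0, -0.001]
contact_force: [-0.7, -0.3, -2.8]
finger_gap: 0.0348
grasp_force: 60.9
```

Run:
```python
from h import *
go(*pocket(4),.138,126)
```

```text
t71.5 at [581.1 101.9 170.1] phi 126.1 gap 34.8 F [-0.7 -0.3 -2.8] g 61 | shift [-0.2  0.7 32.1] turn [-0.001 -0.001  0.001]
```

Call:
{"method": "step_arm", "body": {"rows": [20, -0.2, 0.6, 10, 0, 0, 0, 20, 0, 0, 5, 0, 0, 0, 20, 0, 0, 4, 0, 0, 0, 20, 0, 0, 4, 0, 0, 0, 20, 0, 0, 0, 0, 0, 0]}}

```text
time: 72.0
position: [0.5818, 0.1021, 0.1472]
orientation: [0.454, 0.891, 0.0, -0.0]
contact_force: [-0.5, -1.1, -3.2]
finger_gap: 0.0348
grasp_force: 61.1
```

Call:
{"method": "step_arm", "body": {"rows": [20, 0, 0, 4, 0, 0, 0, 20, 0, 0, 3, 0, 0, 0, 20, 0, 0, 1.5, 0, 0, 0, 20, 0, 0, 0.5, 0, 0, 0, 20, 0, 0, 0, 0, 0, 0]}}

```text
time: 72.5
position: [0.5821, 0.1022, 0.1389]
orientation: [0.454, 0.891, 0.0, -0.0]
contact_force: [-0.0, 1.3, -3.5]
finger_gap: 0.0346
grasp_force: 61.1
```

Call:
{"method": "step_arm", "body": {"rows": [20, 0, 0, 0.7, 0, 0, 0, 70, 0, 0, 0, 0, 0, 0, 70, 0, 0, 0, 0, 0, 0, 70, 0, 0, 0, 0, 0, 0, 70, 0, 0, -25, 0, 0, 0, 70, 0, 0, -40, 0, 0, 0, 70, 0, 0, -45, 0, 0, 0, 70, 0, 0, -45, 0, 0, 0, 70, -23, -26, 0, 0, 0, 0, 70, -23, -26, 0, 0, 0, 0, 70, -24, -26, 0, 0, 0, 0, 70, 0, 0, 0, 0, 0, 0]}}

```text
time: 73.7
position: [0.5595, -0.0035, 0.2939]
orientation: [0.456, 0.89, 0.0, 0.001]
contact_force: [-1.4, 0.0, -0.3]
finger_gap: 0.0701
grasp_force: 0.0
```

Run:
```python
from h import *
s=snap('wrist','wk');t=snap('scene','sk')
a=cv2.resize(s['color'][0:300,100:560,::-1],None,fx=1.74,fy=1.74,interpolation=cv2.INTER_CUBIC)[:, :800]
b=t['color'][100:300,100:500,::-1];b=cv2.resize(b,None,fx=1.2,fy=1.2);print(a.shape)
a[-0:]=a[-0:]
cv2.imwrite('pics/fin.png',a)
p=lambda X:((proj(s,X)-[100,0])*1.74).round(0)
for k in range(1,5): print(k,p((*pocket(k),.037+[.076,.096,.116,.136][k-1])),'tip184:',p((*pocket(k,.112),.073)),'foot z',p((*pocket(k),.037)))
# which cylinders in tray, via scene: dark spots
for q in((.52,-.358),(.42,-.347)): c=proj(t,(*q,.075));print(c,t['color'][int(c[1]),int(c[0])])
go(.5,0,.3,126)
```

```text
(522, 800, 3)
1 [352. 231.] tip184: [311. 196.] foot z [360. 220.]
2 [392. 399.] tip184: [368. 403.] foot z [392. 350.]
3 [568. 375.] tip184: [571. 359.] foot z [521. 321.]
4 [554. 194.] tip184: [542. 139.] foot z [500. 186.]
[209.87803219 211.22278059] [29 33 32]
[211.14472447 190.01789299] [29 29 31]
t73.8 at [560.   -0.9 293.5] phi 125.9 gap 69.8 F [ 0.5  0.7 -0.4] g 0 | shift [ 35.9 -48.1  -6.5] turn [ 0.001 -0.    -0.002]
```

View pics/fin.png

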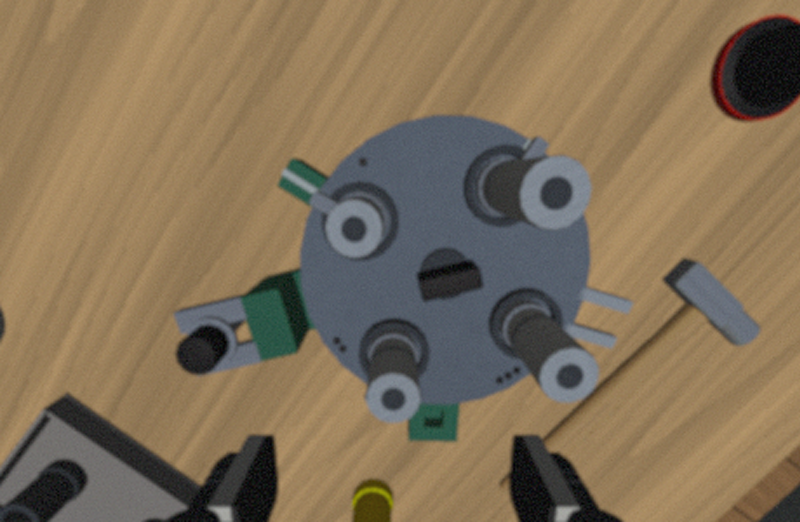

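All four head tops fall within about 2 px of where fully seated heads should appear. Nose 1 (313,195) points into the pointer line and nose 4 (537,142) lies outward over its line. The pin hangs in the notch at (205,345), and the old heads are in the tray. I'm handing in.

```bash
python3 -c "
from bench import arm
print(arm.finish_job())"
```

```text
the job is handed in; nothing more can be done
None
```

I handed the job in at about 74 s of the 210 s: pin parked in the notch, pocket one on the pointer, both old heads in the tray, and all four new heads fully down in their pockets. I could not see the noses of heads 2 and 3 in the last picture, so their angles rest on the grasp measurements, and the result is not known because the hand-in returned no verdict.

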